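# Rinse the tumblers at the spray station

## Robot

A 6-joint arm with a two-finger parallel gripper is mounted at the origin on the work surface. World frame = base frame: x ahead of the robot, y to its left, z up, the work surface at z = 0. Lengths are in m, angles in rad, forces in N, time in s.
With the tool pointing down it reaches from about 0.375 to 0.9 m from the base axis. Payload 3.1 kg.
Tool frame: the origin (TCP) lies at the very end of the fingers, on their centre line; the grasp point (between the pads) lies env.grip_point_offset behind it (env.grip_point_offset is the distance from the TCP to the grasp point, in m); z points along the fingers, y is the line along which they close (so a half turn about z gives the same grasp; the last joint's range is limited). The gripper opens to 87 mm and grips with 3 to 60 N. Pads are 19 mm wide; open, the fingers measure 117 mm over their backs; the gripper's body (75 mm by 190 mm) begins 51 mm behind the grasp point.
Start: joints at [1.133, 0.527, 1.433, -0, 1.181, -0.178], TCP at [0.161, 0.604, 0.223] pointing down, gripper open.
Joint ranges: [-3.08, 3.08], [-0.75, 2.2], [0.22, 2.44], [-1.43, 4.57], [0, 2.65], [-2.85, 2.85]. Speed limits (rad/s): [2.79, 2.79, 3.14, 3.14, 3.14, 3.14].

## Interface

Orientations are given as a rotation vector (axis times angle).
In Python, from plant import env gives the robot as it stands. The module is installed in compiled form; this text tells all that it offers.
- The arm moves only by the tool drive_tool, never from a script. Its argument "targets" is a list of rows, each a list of 2 entries, a list of its own where there are three numbers: the shift along the tool's x, y, z in m, then the turn, a rotation vector about the tool's x, y, z in rad. A call has 1 to 8 rows; each row is the pose to reach, as a shift and turn from the pose commanded when the call began, along the tool's axes at that moment; what a row does not reach only later rows make up. A row lasts 1/12 s, in which the tool goes at most 41.7 mm and 7.16 degrees, less where a joint would pass 70% of its speed; a pose out of reach is approached as far as the arm can. A call with a gripper value outside its range is refused whole. "gripper" is the closure, from -1 (fully open) to 1 (shut), set as the call begins (left out, the last holds). The fingers move at their own pace and stop on an object; the grip force is fixed at half the most. Time passes only in rows, so rows that repeat a pose let the fingers close. It gives the time, the measured TCP pose, the force, the opening and the grip force at its end, in the units of the state.
- env.read_state(): the state, without advancing time (a new reading comes with each control period).
- env.snapshot(name): name is "scene" or "top" or "wrist"; returns the picture (384x512x3 uint8, red, green, blue); there is no depth.
- env.camera_info(name): a dict with "fx", "fy", "cx", "cy" (pixels), "world_from_camera" (4x4, takes a point from camera to world coordinates). Camera axes: x right, y down, z forward; pixel columns grow to the right and rows downward; lengths in m; the calibration is good to about 2 mm. A picture is of the moment at which its call begins: read the wrist's pose just before it. camera_info takes no time and is no camera call; for the wrist camera it gives the pose at the moment of the call.
- env.hand_in(): hands the job in; it is judged then, once.
The state is a dict: "clock": time; "joints": joint angles; "dq": joint speeds; "joint_torque": joint torques, N m; "eef_pos": TCP position; "ee_rot": TCP orientation; "contact_force": force on the tool from outside, world axes, zero at the start; "wrist_torque": the same for the moment, N m; "opening": finger opening in m; "grip_force": force on a finger pad.
Only numpy, scipy, OpenCV 4.12 (cv2) and the standard library are available. Lean on these libraries where they do the work, as an engineer would, in place of code of your own. Each camera call takes 0.05 s, during which the arm holds its last target. There are 200 camera calls.

## Task

Rinse the steel tumblers: stand every one of them, mouth down as they are, on the steel grid of the rinsing station, then turn the red stopcock fully open, press the spray pedal right down to its stop and hold it there for about two seconds, let it come up and turn the stopcock fully closed. Only when the stopcock is shut, move all the tumblers, still mouth down, onto the wooden drying board. If a tumbler gets knocked off its place put it back before going on, and leave the wooden bowl, the bottle, the steel jar and the blue cup standing where they are.

Things in the scene. Friction and masses are not known exactly. Their poses are not given: they have to be found in the camera images.
- tumbler_a: Small steel tumbler standing mouth down: 70 mm tall, slightly conical, 55 mm across at the mouth (below), 46 mm across at the closed end (above), about 90 g. Origin at the centre of its lower (mouth) face, z up. Two or three of the tumblers are present in a run.
- tumbler_b: Small steel tumbler standing mouth down: 70 mm tall, slightly conical, 55 mm across at the mouth (below), 46 mm across at the closed end (above), about 90 g. Origin at the centre of its lower (mouth) face, z up. Two or three of the tumblers are present in a run.
- tumbler_c: Small steel tumbler standing mouth down: 70 mm tall, slightly conical, 55 mm across at the mouth (below), 46 mm across at the closed end (above), about 90 g. Origin at the centre of its lower (mouth) face, z up. Two or three of the tumblers are present in a run.
- grid (a point): Centre of the top face of the rinsing station's steel grid (dark slots, three brass nozzles): a flat rimless plate, 145 mm along x by 275 mm along y, top 25 mm above the counter. x points away from the station's front (pedal and stopcock are on its -x side), y left, z up. The fixed station is on the robot's left or right, the drying board on the other side.
- stopcock_axis (a point): Point on the stopcock's vertical turning axis at half the height of its lever, 72 mm above the counter; axes as grid. It lies 115 mm in front (-x) and 45 mm to the right (-y) of grid.
- stopcock_grip (a point): Where to pinch the stopcock's red lever: 60 mm out from the axis, at half its height. The lever is a level bar 12 mm thick and 18 mm tall (top 81 mm above the counter), from 8 to 86 mm out from the axis. This point's -y axis points outward along the lever.
- stopcock (a joint): Quarter-turn stopcock (rad): 0 = closed stop, lever along the station's -y, across the brass pipe; 1.571 = open stop, lever along the station's -x, in line with the pipe. Opens clockwise seen from above. Starts at or near closed (up to 0.25) and stays where it is left (about 0.15 N m of friction).
- pedal_pad (a point): Where to press the spray pedal: top of the steel plate's black rubber pad, 80 mm from the hinge. The plate is 60 mm wide (y), 98 mm long, hinged on its grid side 58 mm above the counter. This point is 62 mm above the counter when up, 24 mm lower at the stop; it lies 167 mm in front (-x) and 75 mm left (+y) of grid. Its axes turn with the pedal.
- pedal (a joint): Angle of the spray pedal (rad): 0 = up (rest), 0.30 = pressed down to its stop. A spring returns it; pressing at the pad takes about 3 N to start and 8 N at the stop.
- board_top (a point): Centre of the top face of the fixed wooden drying board, a flat board 170 mm along x by 270 mm along y, top 12 mm above the counter; no rim. z up.
- bowl: Small wooden bowl, 68 mm across and 35 mm tall, among the tumblers; origin at the centre of its underside. Leave it alone.
- bottle: Green glass bottle, 68 mm across, 230 mm tall, standing; origin under its centre. Leave it alone.
- dabba: Steel storage jar, 90 mm across, 110 mm tall; origin under its centre. Leave it alone.
- mug: Blue ceramic cup, 76 mm across, 85 mm tall; origin under its centre. Leave it alone.

How it is judged:
On the way, in this order (a step that is already met when the one before it is completed fails the run):
1. every tumbler stands mouth down on the grid, with the stopcock still closed (x of tumbler_a in the frame of grid between -0.065 and 0.065 m and y of tumbler_a in the frame of grid between -0.13 and 0.13 m and z of tumbler_a in the frame of grid between -0.006 and 0.006 m and angle between each of tumbler_a, tumbler_b, tumbler_c's own z axis and vertical below 0.12 rad and x of tumbler_b in the frame of grid between -0.065 and 0.065 m and y of tumbler_b in the frame of grid between -0.13 and 0.13 m and z of tumbler_b in the frame of grid between -0.006 and 0.006 m and x of tumbler_c in the frame of grid between -0.065 and 0.065 m and y of tumbler_c in the frame of grid between -0.13 and 0.13 m and z of tumbler_c in the frame of grid between -0.006 and 0.006 m and value of joint stopcock below 0.4 rad), for 0.2 s.
2. with the tumblers on the grid, the stopcock is turned fully open (within 0.12 rad of its stop) (x of tumbler_a in the frame of grid between -0.065 and 0.065 m and y of tumbler_a in the frame of grid between -0.13 and 0.13 m and z of tumbler_a in the frame of grid between -0.006 and 0.006 m and angle between each of tumbler_a, tumbler_b, tumbler_c's own z axis and vertical below 0.12 rad and x of tumbler_b in the frame of grid between -0.065 and 0.065 m and y of tumbler_b in the frame of grid between -0.13 and 0.13 m and z of tumbler_b in the frame of grid between -0.006 and 0.006 m and x of tumbler_c in the frame of grid between -0.065 and 0.065 m and y of tumbler_c in the frame of grid between -0.13 and 0.13 m and z of tumbler_c in the frame of grid between -0.006 and 0.006 m and value of joint stopcock above 1.45 rad), for 0.2 s.
3. with the stopcock open and the tumblers on the grid, the pedal is held down at its stop (above 0.26 rad) for 1 s (all of step 2 and value of joint pedal above 0.26 rad), for 1 s.
4. with the pedal up and the tumblers still on the grid, the stopcock is turned fully closed (within 0.12 rad of its stop) (x of tumbler_a in the frame of grid between -0.065 and 0.065 m and y of tumbler_a in the frame of grid between -0.13 and 0.13 m and z of tumbler_a in the frame of grid between -0.006 and 0.006 m and angle between each of tumbler_a, tumbler_b, tumbler_c's own z axis and vertical below 0.12 rad and x of tumbler_b in the frame of grid between -0.065 and 0.065 m and y of tumbler_b in the frame of grid between -0.13 and 0.13 m and z of tumbler_b in the frame of grid between -0.006 and 0.006 m and x of tumbler_c in the frame of grid between -0.065 and 0.065 m and y of tumbler_c in the frame of grid between -0.13 and 0.13 m and z of tumbler_c in the frame of grid between -0.006 and 0.006 m and value of joint stopcock below 0.12 rad and value of joint pedal below 0.05 rad), for 0.2 s.
At the end, for the whole second after the job is handed in: Every tumbler stands mouth down and still on the drying board (its centre at least 10 mm inside the board's edges, within 0.12 rad of upright), the stopcock is closed to within 0.12 rad of its stop and the pedal is up (x of tumbler_a in the frame of board_top between -0.075 and 0.075 m and y of tumbler_a in the frame of board_top between -0.125 and 0.125 m and z of tumbler_a in the frame of board_top between -0.006 and 0.006 m and angle between each of tumbler_a, tumbler_b, tumbler_c's own z axis and vertical below 0.12 rad and x of tumbler_b in the frame of board_top between -0.075 and 0.075 m and y of tumbler_b in the frame of board_top between -0.125 and 0.125 m and z of tumbler_b in the frame of board_top between -0.006 and 0.006 m and x of tumbler_c in the frame of board_top between -0.075 and 0.075 m and y of tumbler_c in the frame of board_top between -0.125 and 0.125 m and z of tumbler_c in the frame of board_top between -0.006 and 0.006 m and linear speed of each of tumbler_a, tumbler_b, tumbler_c below 0.02 m/s and value of joint stopcock below 0.12 rad and value of joint pedal below 0.05 rad); the robot touches nothing.
It fails at once if a bystander is moved more than 5 cm (distance of any of bowl, bottle, dabba, mug from where it was at the start of the episode above 0.05 m).
It fails at once if the bottle is knocked over (angle between bottle's own z axis and vertical above 0.5 rad).
Of tumbler_a, tumbler_b, tumbler_c only 2 to 3 are there at a start; the rules pass over those that are not, and their reading is None.
At some moment in a run one of tumbler_a, tumbler_b, tumbler_c may be knocked a few centimetres aside while the robot is not near it.
It also fails if it takes over 210 s, if anything falls off the work surface, if the arm or the gripper's body presses on something with over 40 N, if the wrist force passes 120 N, or if a joint passes its speed limit or range.

## Working session

There is one attempt and no reset: what is moved stays moved. The work goes in short steps, Python scripts to look and compute and a tool call to move; the robot and the scene stay as the last step left them, time stands still between calls to the robot, and variables do not carry over. Pictures are saved under pics/ and viewed, at most 14 in all, crops included, and the job is handed in when it is done.

Besides the shell and the picture viewer there is one more tool, called in YAML: its name, and indented under it one key for each argument. drive_tool: Moves the arm, as the interface text tells. Its arguments: {"type":"object","properties":{"targets":{"type":"array"},"gripper":{"type":"number"}},"required":["targets"]}

```bash
mkdir -p pics
python3 - <<'E'
from plant import env
import cv2,numpy as np
s=env.read_state()
for k,v in s.items(): print(k,np.round(v,3))
print(env.grip_point_offset)
a=env.snapshot("scene");b=env.snapshot("top")
for n,i in(("scene",a),("top",b)):
    cv2.imwrite(f"pics/{n}0.png",i[...,::-1]); c=env.camera_info(n); print(n,c["fx"],c["cx"],c["cy"]);print(np.round(c["world_from_camera"],3))
cv2.imwrite("pics/both0.png",cv2.resize(b[...,::-1],(800,600),interpolation=cv2.INTER_CUBIC))
E
```

```text
clock 0.0
joints [ 1.132  0.528  1.434 -0.     1.181 -0.178]
dq [ 0.     0.    -0.002  0.     0.002  0.   ]
joint_torque [ -0.    -44.004 -17.659   0.063   0.058  -0.   ]
eef_pos [0.16  0.603 0.222]
ee_rot [-4.070e-01 -3.114e+00  3.000e-03]
contact_force [0.304 0.396 0.197]
wrist_torque [ 0.026 -0.023  0.057]
grip_force 0.0
opening 0.087
0.0187
scene 418.9994522687696 255.7681898115522 195.99164457648877
[[ 0.048  0.853 -0.519  1.347]
 [ 0.999 -0.035  0.035 -0.054]
 [ 0.012 -0.52  -0.854  1.437]
 [ 0.     0.     0.     1.   ]]
top 364.2379867835942 257.6399933961591 191.43462743160237
[[ 0.009 -0.978  0.209  0.254]
 [-1.    -0.008  0.006 -0.017]
 [-0.004 -0.209 -0.978  1.499]
 [ 0.     0.     0.     1.   ]]
```

View pics/both0.png

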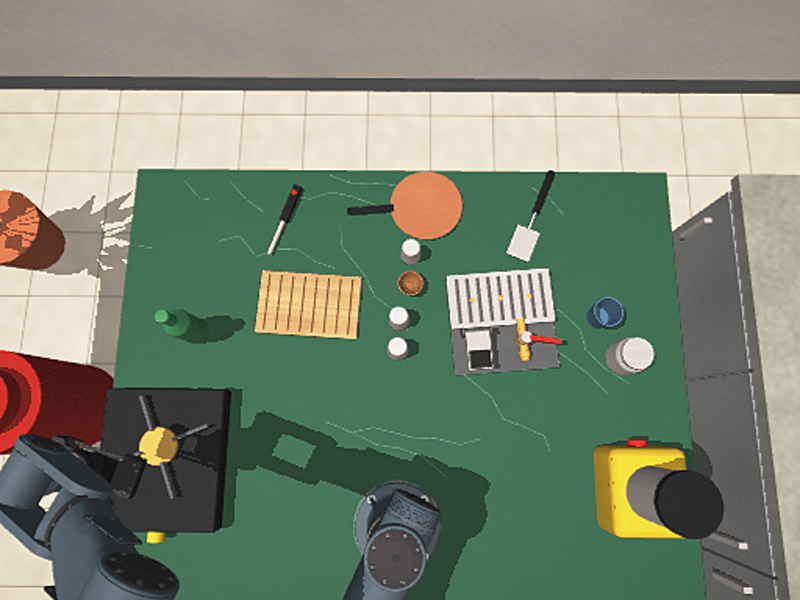

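View pics/scene0.png

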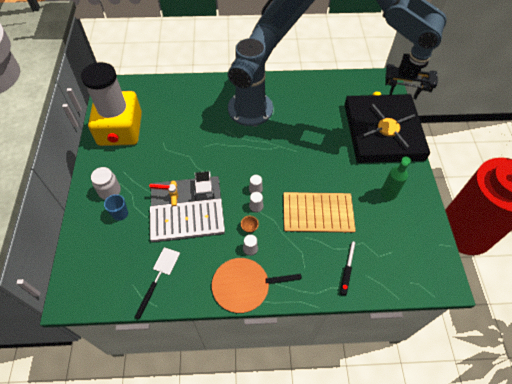

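The top view (scaled ×1.56) shows tumblers at (411,246), (399,316) and (397,347), with the bowl at (411,283). The board is at (309,303), the grid at (500,297), the pedal pad at (480,350) and the red lever at (545,339). Station is on the right.

```bash
cat > h.py <<'E'
import cv2,numpy as np
from plant import env
from scipy.spatial.transform import Rotation as R
def ray(n,px,z,c=None):
    c=c or env.camera_info(n); T=np.array(c["world_from_camera"])
    px=np.atleast_2d(px).astype(float)
    d=np.c_[(px[:,0]-c["cx"])/c["fx"],(px[:,1]-c["cy"])/c["fy"],np.ones(len(px))]@T[:3,:3].T
    return T[:3,3]+d*((z-T[2,3])/d[:,2])[:,None]
def proj(n,P,c=None):
    c=c or env.camera_info(n); T=np.linalg.inv(np.array(c["world_from_camera"]))
    q=np.atleast_2d(P)@T[:3,:3].T+T[:3,3]
    return np.c_[q[:,0]/q[:,2]*c["fx"]+c["cx"],q[:,1]/q[:,2]*c["fy"]+c["cy"]]
def blobs(m,lo=20,hi=1e5):
    n,l,st,ce=cv2.connectedComponentsWithStats(m.astype(np.uint8))
    return [(ce[i],st[i],l==i) for i in range(1,n) if lo<st[i,4]<hi]
def tops(img=None,name="top"):
    img=env.snapshot(name) if img is None else img
    h=cv2.cvtColor(img,cv2.COLOR_RGB2HSV)
    m=(h[...,1]<40)&(h[...,2]>170)
    return [(np.round(c,1),s[4],np.round(ray(name,c,.07)[0],4)) for c,s,_ in blobs(m,30,400)]
E
python3 - <<'E'
from h import *
for n in("top","scene"):
    img=cv2.imread(f"pics/{n}0.png")[...,::-1].copy()
    h=cv2.cvtColor(img,cv2.COLOR_RGB2HSV)
    print(n)
    for t in tops(img,n):
        if .2<t[2][0]<.9: print(*t)
    ng=~((h[...,0]>60)&(h[...,0]<95)&(h[...,1]>90))
    for c,s,m in blobs(ng,50,8000):
        w=ray(n,c,.02)[0]
        if .3<w[0]<.85 and abs(w[1])<.5:
            r=cv2.minAreaRect(np.argwhere(m)[:,::-1].astype(np.float32)); print('ng',np.round(c,1),s,np.round(w,3))
            print(np.round(ray(n,cv2.boxPoints(r),.012),3).tolist())
c=cv2.imread("pics/top0.png")[160:250,155:425]
cv2.imwrite("pics/c0.png",cv2.resize(c,None,fx=2.96,fy=2.96,interpolation=cv2.INTER_CUBIC))
E
```

```text
top
[ 78.1 120. ] 286 [0.86   0.7473 0.07  ]
[433.9 127.8] 370 [ 0.8364 -0.7396  0.07  ]
[334.5 154.6] 313 [ 0.7168 -0.3223  0.07  ]
[ 74.9 143.6] 72 [0.756  0.7489 0.07  ]
[176.  151.5] 54 [0.725  0.3285 0.07  ]
[ 72.6 154.7] 69 [0.7082 0.7531 0.07  ]
[262.6 158. ] 99 [ 0.7001 -0.0278  0.07  ]
[  8.8 179.6] 320 [0.6007 0.9998 0.07  ]
[254.6 201.5] 109 [0.5186 0.0032 0.07  ]
[305.6 217.7] 183 [ 0.4552 -0.199   0.07  ]
[336.2 215.3] 36 [ 0.466  -0.3203  0.07  ]
[253.8 221.3] 110 [0.4392 0.0052 0.07  ]
[406.3 226.3] 379 [ 0.4245 -0.5936  0.07  ]
ng [182.5 137.7] [171 118  25  46 251] [0.804 0.316 0.02 ]
[[0.701, 0.372, 0.012], [0.902, 0.3, 0.012], [0.883, 0.258, 0.012], [0.684, 0.331, 0.012]]
ng [227.5 168.7] [218 147  22  43  52] [0.667 0.119 0.02 ]
[[0.755, 0.181, 0.012], [0.766, 0.163, 0.012], [0.585, 0.065, 0.012], [0.575, 0.082, 0.012]]
ng [321.4 205.8] [ 285  171   87  101 4462] [ 0.512 -0.272  0.02 ]
[[0.641, -0.121, 0.012], [0.677, -0.471, 0.012], [0.268, -0.485, 0.012], [0.236, -0.155, 0.012]]
ng [197.4 194.5] [ 163  172   69   45 2676] [0.556 0.241 0.02 ]
[[0.48, 0.383, 0.012
[... 1347 characters left out ...]
012], [0.567, 0.01, 0.012], [0.641, 0.006, 0.012], [0.638, -0.062, 0.012]]
ng [250.1 244.5] [243 234  16  22 282] [ 0.695 -0.026  0.02 ]
[[0.732, -0.054, 0.012], [0.647, -0.051, 0.012], [0.649, 0.006, 0.012], [0.734, 0.001, 0.012]]
ng [347.5 269.5] [340 241  16  55 309] [0.808 0.319 0.02 ]
[[0.895, 0.277, 0.012], [0.689, 0.346, 0.012], [0.695, 0.371, 0.012], [0.9, 0.3, 0.012]]
ng [160.2 272. ] [135 247  45  72 689] [ 0.788 -0.35   0.02 ]
[[0.931, -0.446, 0.012], [0.675, -0.345, 0.012], [0.712, -0.281, 0.012], [0.962, -0.387, 0.012]]
ng [242.3 284.5] [ 211  257   90   56 2733] [ 0.847 -0.06   0.02 ]
[[0.905, -0.194, 0.012], [0.707, -0.136, 0.012], [0.816, 0.152, 0.012], [1.002, 0.077, 0.012]]
```

View pics/c0.png

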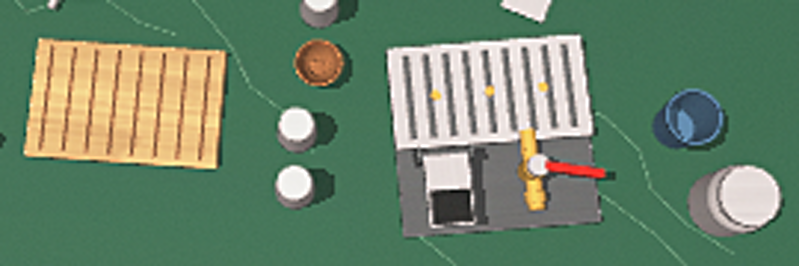

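The crop shows grid corners at about (388,50), (580,37), (594,132), (397,147). Board corners are (38,38), (226,52), (216,168), (26,155). The lever runs from the axis at (538,165) to its tip at (606,174), near closed.

Run:
```python
from h import *
f=lambda p:np.array(p)/2.96+[155,160]
for n,p,z,d in(("grid",[(388,50),(580,37),(594,132),(397,147)],.025,(.145,.275)),("board",[(38,38),(226,52),(216,168),(26,155)],.012,(.17,.27))):
    w=ray("top",f(p),z)[:,:2]; c=w.mean(0)
    A,B,C,D=w; yv=(A-B)+(D-C); xv=(A-D)+(B-C)
    print(n,c,np.linalg.norm(yv)/2,np.linalg.norm(xv)/2,"yaw",np.arctan2(-yv[0],yv[1]),np.arctan2(xv[1],xv[0]))
    if n=="grid":
        a=np.arctan2(-yv[0],yv[1])*.6+.4*np.arctan2(xv[1],xv[0]);X=np.array([np.cos(a),np.sin(a)]);Y=np.array([-X[1],X[0]])
        print("noz",ray("top",f([(436,96),(490,91),(543,87)]),.025))
        ax=c-.115*X-.045*Y;pd=c-.167*X+.075*Y
        print("axis",ax,"pad",pd,"grip",ax-.06*Y)
        print("pic axis,lever tip",ray("top",f([(538,165),(606,174)]),.081), "pad pic",ray("top",f([(452,206)]),.062))
img=cv2.imread("pics/top0.png")[...,::-1].copy();h=cv2.cvtColor(img,cv2.COLOR_RGB2HSV)
m=((h[...,0]<6)|(h[...,0]>174))&(h[...,1]>150)&(h[...,2]>120)
for c,s,mm in blobs(m,20,200):
    pts=np.argwhere(mm)[:,::-1]; w=ray("top",pts,.081)[:,:2]
    if w[:,0].min()<.3: continue
    e=np.linalg.svd(w-w.mean(0))[2][0]; print("lever",w.mean(0),e,w.min(0),w.max(0))
# shadows/bottle, tool axes
print(R.from_rotvec(env.read_state()["ee_rot"]).as_matrix().round(3))
for n in("wrist",): print(np.round(env.camera_info(n)["world_from_camera"],3))
```

```text
grid [ 0.57444901 -0.26847311] 0.27311138541336916 0.13772785238335888 yaw 0.08146726555397595 0.09001367437128671
noz [[ 0.56673793 -0.19319323  0.025     ]
 [ 0.57450157 -0.26875975  0.025     ]
 [ 0.58083334 -0.34299537  0.025     ]]
axis [ 0.46367836 -0.32306123] pad [ 0.40169152 -0.20790207] grip [ 0.46876539 -0.38284519]
pic axis,lever tip [[ 0.46252169 -0.32004316  0.081     ]
 [ 0.45127773 -0.40945764  0.081     ]] pad pic [[ 0.40923692 -0.20759497  0.062     ]]
board [0.55645567 0.24136077] 0.2678158426038338 0.16777622532135153 yaw -0.06438831217640975 -0.048980909482677165
lever [ 0.45835706 -0.36767868] [-0.13705646 -0.99056324] [ 0.45020209 -0.40303525] [ 0.46580256 -0.32879595]
[[-0.966  0.257 -0.001]
 [ 0.257  0.966 -0.002]
 [ 0.    -0.002 -1.   ]]
[[ 0.258  0.936  0.241  0.096]
 [ 0.966 -0.249 -0.066  0.62 ]
 [-0.002  0.25  -0.968  0.385]
 [ 0.     0.     0.     1.   ]]
```

drive_tool:
  targets:
    - [[-0.2,-0.24,0],[0,0,-0.26]]
    - [[-0.2,-0.24,0],[0,0,-0.26]]
    - [[-0.2,-0.24,0],[0,0,-0.26]]
    - [[-0.2,-0.24,0],[0,0,-0.26]]
    - [[-0.2,-0.24,0],[0,0,-0.26]]
    - [[-0.2,-0.24,0],[0,0,-0.26]]
    - [[-0.2,-0.24,0],[0,0,-0.26]]
    - [[-0.2,-0.24,0],[0,0,-0.26]]
  gripper: -1

```text
clock: 0.77
eef_pos: [0.2925, 0.3171, 0.2222]
ee_rot: [-0.003, -3.141, 0.003]
contact_force: [0.1, -0.8, -0.4]
opening: 0.0869
grip_force: 0.0
```

drive_tool:
  targets:
    - [[-0.148,-0.29,0.08],[0,0,0]]
    - [[-0.148,-0.29,0.08],[0,0,0]]
    - [[-0.148,-0.29,0.08],[0,0,0]]
    - [[-0.148,-0.29,0.08],[0,0,0]]
    - [[-0.148,-0.29,0.08],[0,0,0]]
    - [[-0.148,-0.29,0.08],[0,0,0]]
    - [[-0.148,-0.29,0.08],[0,0,0]]
    - [[-0.148,-0.29,0.08],[0,0,0]]

```text
clock: 1.43
eef_pos: [0.4397, 0.0304, 0.1424]
ee_rot: [-0.0, -3.141, -0.0]
contact_force: [0.5, 0.6, 0.3]
opening: 0.0869
grip_force: 0.0
```

Run:
```python
from h import *
s=env.read_state();print(s["eef_pos"],s["ee_rot"])
c=env.camera_info("wrist");im=env.snapshot("wrist");cv2.imwrite("pics/w1.png",im[...,::-1])
print(proj("wrist",[[.44,.006,.07],[.519,.004,.07],[.7,-.027,.07]],c))
```

```text
[0.43970348 0.03039731 0.14240919] [-4.92030262e-04 -3.14122795e+00 -3.09918232e-04]
[[226.47481153 201.59695159]
 [226.48555714 281.49323671]
 [202.78415152 426.19676344]]
```

View pics/w1.png

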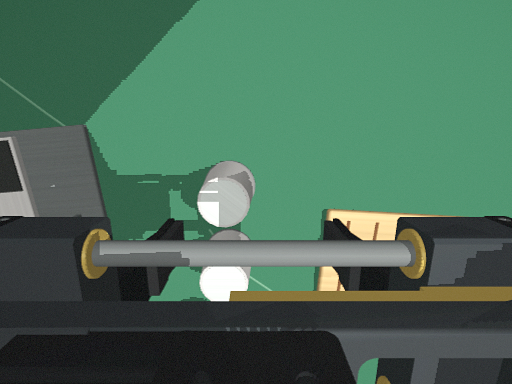

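The wrist view shows the tumbler top at (223,202), about 3 px from the prediction, so the position estimate is good.

drive_tool:
  targets:
    - [[0,-0.026,0],[0,0,0]]
    - [[0,-0.026,0.04],[0,0,0]]
    - [[0,-0.026,0.08],[0,0,0]]
    - [[0,-0.026,0.105],[0,0,0]]
    - [[0,-0.026,0.122],[0,0,0]]
    - [[0,-0.026,0.122],[0,0,0]]

```text
clock: 1.98
eef_pos: [0.4373, 0.0068, 0.0181]
ee_rot: [-0.001, -3.135, -0.003]
contact_force: [0.2, 0.3, -0.0]
opening: 0.0872
grip_force: 0.0
```

drive_tool:
  targets:
    - [[0,0,0],[0,0,0]]
    - [[0,0,0],[0,0,0]]
    - [[0,0,0],[0,0,0]]
    - [[0,0,0],[0,0,0]]
    - [[0,0,0],[0,0,0]]
    - [[0,0,0],[0,0,0]]
    - [[0,0,0],[0,0,0]]
    - [[0,0,0],[0,0,0]]
  gripper: 1

```text
clock: 2.65
eef_pos: [0.4399, 0.0062, 0.0217]
ee_rot: [-0.0, 3.14, -0.001]
contact_force: [-0.3, -0.5, 7.1]
opening: 0.0504
grip_force: 30.1
```

drive_tool:
  targets:
    - [[0,0,-0.03],[0,0,0]]
    - [[0,0,-0.07],[0,0,0]]
    - [[0,0,-0.11],[0,0,0]]
    - [[0,-0.02,-0.14],[0,0,0]]
    - [[-0.02,-0.05,-0.14],[0,0,0]]
    - [[-0.035,-0.085,-0.14],[0,0,0]]
    - [[-0.05,-0.12,-0.14],[0,0,0]]
    - [[-0.065,-0.155,-0.14],[0,0,0]]

```text
clock: 3.32
eef_pos: [0.5045, -0.1498, 0.1615]
ee_rot: [-0.001, 3.141, 0.0]
contact_force: [0.8, 0.0, -0.5]
opening: 0.0506
grip_force: 29.9
```

drive_tool:
  targets:
    - [[-0.015,-0.035,0],[0,0,0]]
    - [[-0.03,-0.07,0],[0,0,0]]
    - [[-0.045,-0.105,0],[0,0,0]]
    - [[-0.06,-0.14,0],[0,0,0]]
    - [[-0.072,-0.175,0],[0,0,0]]
    - [[-0.08,-0.2,0],[0,0,0]]
    - [[-0.082,-0.209,0],[0,0,0]]
    - [[-0.082,-0.209,0],[0,0,0]]

```text
clock: 3.98
eef_pos: [0.5862, -0.3599, 0.1602]
ee_rot: [-0.004, -3.141, 0.0]
contact_force: [0.3, 0.6, -0.3]
opening: 0.0502
grip_force: 29.9
```

drive_tool:
  targets:
    - [[0,0.001,0.035],[0,0,0]]
    - [[0,0.001,0.065],[0,0,0]]
    - [[0,0.001,0.09],[0,0,0]]
    - [[0,0.001,0.105],[0,0,0]]
    - [[0,0.001,0.11],[0,0,0]]
    - [[0,0.001,0.112],[0,0,0]]
    - [[0,0.001,0.112],[0,0,0]]
    - [[0,0.001,0.112],[0,0,0]]

```text
clock: 4.65
eef_pos: [0.5872, -0.3565, 0.0505]
ee_rot: [-0.001, 3.14, -0.002]
contact_force: [0.2, 0.1, -1.0]
opening: 0.0506
grip_force: 29.9
```

drive_tool:
  targets:
    - [[0,0,0.0015],[0,0,0]]
    - [[0,0,0.003],[0,0,0]]
    - [[0,0,0.003],[0,0,0]]
    - [[0,0,0.003],[0,0,0]]

```text
clock: 4.98
eef_pos: [0.5868, -0.3569, 0.0468]
ee_rot: [-0.0, 3.14, -0.001]
contact_force: [-0.6, -0.1, 1.8]
opening: 0.0504
grip_force: 30.0
```

drive_tool:
  targets:
    - [[0,0,0],[0,0,0]]
    - [[0,0,0],[0,0,0]]
    - [[0,0,0],[0,0,0]]
    - [[0,0,0],[0,0,0]]
    - [[0,0,-0.03],[0,0,0]]
    - [[0,0,-0.06],[0,0,0]]
    - [[0,0,-0.1],[0,0,0]]
    - [[0,0.01,-0.13],[0,0,0]]
  gripper: -0.6

```text
clock: 5.65
eef_pos: [0.5869, -0.3488, 0.1784]
ee_rot: [0.002, 3.139, -0.004]
contact_force: [0.8, -0.6, 0.1]
opening: 0.0694
grip_force: 0.0
```

Run:
```python
from h import *
im=env.snapshot("top"); cv2.imwrite("pics/t2.png",im[...,::-1])
print(env.read_state()["eef_pos"],proj("top",[[.5845,-.3555,.095],[.519,.004,.07],[.7,-.027,.07]]))
for t in tops(im):
  if .3<t[2][0]<.75 and t[2][1]>-.1:print(*t)
cv2.imwrite("pics/t2c.png",cv2.resize(im[130:260,220:420,::-1],None,fx=3,fy=3))
```

```text
[ 0.58984403 -0.34775407  0.18531738] [[345.35036027 184.71401742]
 [254.34318008 201.41639409]
 [262.39921371 157.97802972]]
[176.  151.6] 53 [0.7244 0.3286 0.07  ]
[ 72.8 154.7] 69 [0.7081 0.7522 0.07  ]
[262.6 158. ] 99 [ 0.7001 -0.0278  0.07  ]
[  8.8 179.6] 319 [0.6008 0.9998 0.07  ]
```

View pics/t2c.png

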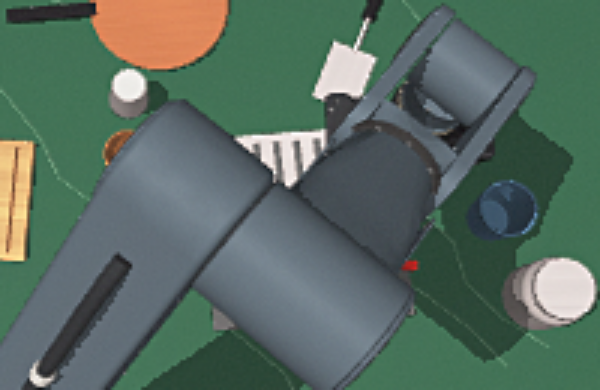

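The arm hides the placed tumbler, and T3 hasn't moved at (128,90) in the crop. On to T2.

drive_tool:
  targets:
    - [[0.008,0.035,0],[0,0,0]]
    - [[0.016,0.075,0],[0,0,0]]
    - [[0.024,0.115,0],[0,0,0]]
    - [[0.032,0.155,0],[0,0,0]]
    - [[0.04,0.195,0],[0,0,0]]
    - [[0.048,0.235,0],[0,0,0]]
    - [[0.056,0.27,0],[0,0,0]]
    - [[0.062,0.305,0],[0,0,0]]
  gripper: -1

```text
clock: 6.37
eef_pos: [0.5231, -0.0396, 0.1759]
ee_rot: [0.0, -3.141, -0.0]
contact_force: [0.6, 1.6, 0.4]
opening: 0.0871
grip_force: 0.0
```

drive_tool:
  targets:
    - [[0.006,0.035,0],[0,0,0]]
    - [[0.006,0.046,0],[0,0,0]]
    - [[0.006,0.046,0.03],[0,0,0]]
    - [[0.006,0.046,0.065],[0,0,0]]
    - [[0.006,0.046,0.065],[0,0,0]]
    - [[0.006,0.046,0.065],[0,0,0]]

```text
clock: 6.87
eef_pos: [0.5171, 0.0045, 0.1096]
ee_rot: [0.0, -3.137, -0.001]
contact_force: [-0.5, -0.5, 0.7]
opening: 0.087
grip_force: 0.0
```

Run:
```python
from h import *
print(env.read_state()["eef_pos"])
c=env.camera_info("wrist");im=env.snapshot("wrist");cv2.imwrite("pics/w2.png",im[...,::-1])
print(proj("wrist",[[.519,.004,.07]],c))
h=cv2.cvtColor(im,cv2.COLOR_RGB2HSV)
for b in blobs((h[...,1]<40)&(h[...,2]>170),300): print(b[0],b[1],ray("wrist",b[0],.07,c))
im=env.snapshot("top"); cv2.imwrite("pics/t3.png",im[...,::-1])
cv2.imwrite("pics/t3c.png",cv2.resize(im[130:260,220:420,::-1],None,fx=3,fy=3))
print(proj("top",[[.587,-.357,.095],[.587,-.357,.025]]))
```

```text
[0.51705469 0.00446565 0.10964989]
[[253.69877303 215.6152554 ]]
[249.11817368 216.48075201] [ 221  191   58   49 2234] [[5.19695383e-01 4.80339926e-04 7.00000000e-02]]
[[345.70395218 184.10142585]
 [341.77426298 187.96529584]]
```

View pics/t3c.png

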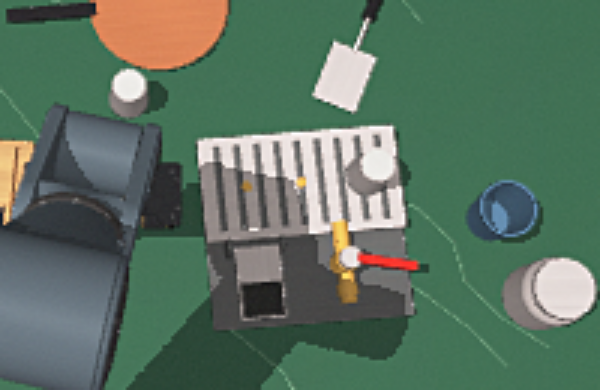

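The crop shows the placed tumbler at (378,163), matching the prediction. Picking up T2.

drive_tool:
  targets:
    - [[0,-0.001,0.03],[0,0,0]]
    - [[0,-0.001,0.06],[0,0,0]]
    - [[0,-0.001,0.08],[0,0,0]]
    - [[0,-0.001,0.09],[0,0,0]]
    - [[0,-0.001,0.09],[0,0,0]]

```text
clock: 7.38
eef_pos: [0.5185, 0.003, 0.0207]
ee_rot: [-0.001, -3.141, -0.0]
contact_force: [0.1, 0.6, 0.5]
opening: 0.087
grip_force: 0.0
```

drive_tool:
  targets:
    - [[0,0,0],[0,0,0]]
    - [[0,0,0],[0,0,0]]
    - [[0,0,0],[0,0,0]]
    - [[0,0,0],[0,0,0]]
    - [[0,0,0],[0,0,0]]
    - [[0,0,0],[0,0,0]]
    - [[0,0,0],[0,0,0]]
    - [[0,0,0],[0,0,0]]
  gripper: 1

```text
clock: 8.05
eef_pos: [0.5187, 0.0033, 0.0215]
ee_rot: [-0.001, 3.141, -0.001]
contact_force: [-0.6, -0.2, 4.2]
opening: 0.0505
grip_force: 30.1
```

drive_tool:
  targets:
    - [[0,0,-0.03],[0,0,0]]
    - [[0,0,-0.07],[0,0,0]]
    - [[0,0,-0.11],[0,0,0]]
    - [[-0.004,-0.02,-0.14],[0,0,0]]
    - [[-0.012,-0.05,-0.14],[0,0,0]]
    - [[-0.02,-0.085,-0.14],[0,0,0]]
    - [[-0.03,-0.12,-0.14],[0,0,0]]
    - [[-0.037,-0.155,-0.14],[0,0,0]]

```text
clock: 8.72
eef_pos: [0.5557, -0.1528, 0.1611]
ee_rot: [-0.001, 3.141, 0.0]
contact_force: [0.9, -0.7, -1.3]
opening: 0.0505
grip_force: 29.9
```

drive_tool:
  targets:
    - [[-0.007,-0.035,0],[0,0,0]]
    - [[-0.014,-0.07,0],[0,0,0]]
    - [[-0.02,-0.1,0],[0,0,0]]
    - [[-0.024,-0.116,0],[0,0,0]]
    - [[-0.024,-0.116,0.03],[0,0,0]]
    - [[-0.024,-0.116,0.06],[0,0,0]]
    - [[-0.024,-0.116,0.09],[0,0,0]]
    - [[-0.024,-0.116,0.105],[0,0,0]]

```text
clock: 9.38
eef_pos: [0.5767, -0.2661, 0.0517]
ee_rot: [-0.001, -3.136, -0.007]
contact_force: [-0.3, 0.7, -1.2]
opening: 0.0505
grip_force: 29.9
```

drive_tool:
  targets:
    - [[0,0,0.005],[0,0,0]]
    - [[0,0,0.008],[0,0,0]]
    - [[0,0,0.0095],[0,0,0]]
    - [[0,0,0.0095],[0,0,0]]
    - [[0,0,0.0095],[0,0,0]]

```text
clock: 9.8
eef_pos: [0.5806, -0.2683, 0.0478]
ee_rot: [-0.0, 3.139, -0.003]
contact_force: [-0.4, -0.0, -1.5]
opening: 0.0504
grip_force: 29.9
```

drive_tool:
  targets:
    - [[0,0,0.001],[0,0,0]]
    - [[0,0,0.0015],[0,0,0]]

```text
clock: 9.97
eef_pos: [0.5805, -0.2682, 0.0465]
ee_rot: [-0.0, 3.139, -0.003]
contact_force: [-0.1, 1.1, 6.6]
opening: 0.0507
grip_force: 30.1
```

drive_tool:
  targets:
    - [[0,0,0],[0,0,0]]
    - [[0,0,0],[0,0,0]]
    - [[0,0,0],[0,0,0]]
    - [[0,0,0],[0,0,0]]
    - [[0,0,-0.03],[0,0,0]]
    - [[0,0,-0.06],[0,0,0]]
    - [[0,0,-0.1],[0,0,0]]
    - [[-0.005,0.01,-0.13],[0,0,0]]
  gripper: -0.6

```text
clock: 10.63
eef_pos: [0.5842, -0.2594, 0.1771]
ee_rot: [0.002, 3.141, -0.003]
contact_force: [0.6, -0.6, 0.2]
opening: 0.0695
grip_force: 0.0
```

drive_tool:
  targets:
    - [[-0.017,0.035,0],[0,0,0]]
    - [[-0.034,0.07,0],[0,0,0]]
    - [[-0.052,0.105,0],[0,0,0]]
    - [[-0.069,0.14,0],[0,0,0]]
    - [[-0.087,0.175,0],[0,0,0]]
    - [[-0.104,0.21,0],[0,0,0]]
    - [[-0.115,0.232,0],[0,0,0]]
    - [[-0.115,0.232,0.03],[0,0,0]]
  gripper: -1

```text
clock: 11.3
eef_pos: [0.7061, -0.0203, 0.151]
ee_rot: [-0.009, 3.126, -0.001]
contact_force: [1.6, -1.3, 0.6]
opening: 0.0869
grip_force: 0.0
```

drive_tool:
  targets:
    - [[0,0,0.035],[0,0,0]]
    - [[0,0,0.035],[0,0,0]]
    - [[0,0,0.035],[0,0,0]]

```text
clock: 11.55
eef_pos: [0.6971, -0.025, 0.1074]
ee_rot: [0.001, -3.135, -0.002]
contact_force: [-0.5, 1.2, 0.3]
opening: 0.0873
grip_force: 0.0
```

Run:
```python
from h import *
print(env.read_state()["eef_pos"])
c=env.camera_info("wrist");im=env.snapshot("wrist");cv2.imwrite("pics/w3.png",im[...,::-1])
h=cv2.cvtColor(im,cv2.COLOR_RGB2HSV)
for b in blobs((h[...,1]<40)&(h[...,2]>170),300): print(b[0],b[1],ray("wrist",b[0],.07,c))
for n in("top","scene"):
    im=env.snapshot(n); cv2.imwrite(f"pics/{n}4.png",im[...,::-1])
```

```text
[ 0.69709745 -0.02500536  0.10742212]
[114.96465257  69.63564955] [  92    0   47  135 3310] [[ 0.59551411 -0.11824349  0.07      ]]
[75.92625608 52.73743922] [  57   23   37   67 1234] [[ 0.58516813 -0.14273501  0.07      ]]
[247.16892911 218.67068879] [ 219  195   57   45 1989] [[ 0.70071805 -0.03042803  0.07      ]]
```

View pics/top4.png

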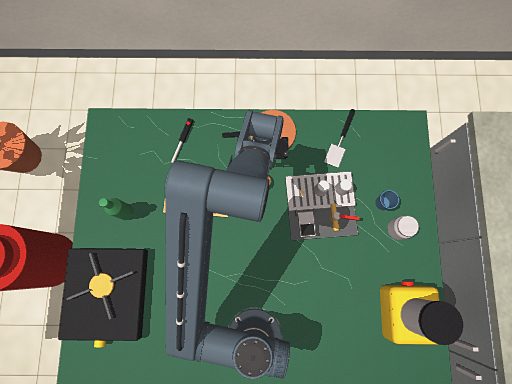

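T1 and T2 show on the grid at (346,184) and (323,186). T3 is under the gripper.

drive_tool:
  targets:
    - [[0,-0.001,0.03],[0,0,0]]
    - [[0,-0.001,0.06],[0,0,0]]
    - [[0,-0.001,0.08],[0,0,0]]
    - [[0,-0.001,0.089],[0,0,0]]
    - [[0,-0.001,0.089],[0,0,0]]

```text
clock: 12.12
eef_pos: [0.6988, -0.027, 0.0203]
ee_rot: [-0.001, -3.14, -0.001]
contact_force: [-0.9, 0.6, 1.0]
opening: 0.0871
grip_force: 0.0
```

drive_tool:
  targets:
    - [[0,0,0],[0,0,0]]
    - [[0,0,0],[0,0,0]]
    - [[0,0,0],[0,0,0]]
    - [[0,0,0],[0,0,0]]
    - [[0,0,0],[0,0,0]]
    - [[0,0,0],[0,0,0]]
    - [[0,0,0],[0,0,0]]
    - [[0,0,0],[0,0,0]]
  gripper: 1

```text
clock: 12.78
eef_pos: [0.6997, -0.0267, 0.0216]
ee_rot: [-0.001, 3.141, -0.001]
contact_force: [-1.1, 0.8, 3.2]
opening: 0.051
grip_force: 30.0
```

drive_tool:
  targets:
    - [[0,0,-0.03],[0,0,0]]
    - [[0,0,-0.07],[0,0,0]]
    - [[0,0,-0.11],[0,0,0]]
    - [[0.01,-0.01,-0.14],[0,0,0]]
    - [[0.03,-0.035,-0.14],[0,0,0]]
    - [[0.055,-0.065,-0.14],[0,0,0]]
    - [[0.08,-0.095,-0.14],[0,0,0]]
    - [[0.1,-0.12,-0.14],[0,0,0]]

```text
clock: 13.45
eef_pos: [0.5973, -0.1476, 0.161]
ee_rot: [0.001, -3.14, -0.0]
contact_force: [0.5, -0.6, -0.1]
opening: 0.0506
grip_force: 29.9
```

drive_tool:
  targets:
    - [[0.02,-0.02,0],[0,0,0]]
    - [[0.028,-0.031,0],[0,0,0]]
    - [[0.028,-0.031,0.02],[0,0,0]]
    - [[0.028,-0.031,0.05],[0,0,0]]
    - [[0.028,-0.031,0.08],[0,0,0]]
    - [[0.028,-0.031,0.1],[0,0,0]]
    - [[0.028,-0.031,0.108],[0,0,0]]
    - [[0.028,-0.031,0.11],[0,0,0]]

```text
clock: 14.12
eef_pos: [0.5706, -0.1766, 0.0489]
ee_rot: [0.001, -3.138, -0.003]
contact_force: [-0.4, -0.3, -1.1]
opening: 0.0504
grip_force: 29.9
```

drive_tool:
  targets:
    - [[0,0,0.002],[0,0,0]]
    - [[0,0,0.004],[0,0,0]]
    - [[0,0,0.004],[0,0,0]]
    - [[0,0,0.004],[0,0,0]]

```text
clock: 14.45
eef_pos: [0.5722, -0.1778, 0.0482]
ee_rot: [-0.001, 3.14, -0.002]
contact_force: [-0.4, 0.9, -0.8]
opening: 0.0504
grip_force: 29.9
```

drive_tool:
  targets:
    - [[0,0,0.001],[0,0,0]]
    - [[0,0,0.0015],[0,0,0]]
    - [[0,0,0.0015],[0,0,0]]

```text
clock: 14.7
eef_pos: [0.572, -0.1778, 0.0466]
ee_rot: [-0.0, 3.14, -0.001]
contact_force: [0.1, 1.3, 4.5]
opening: 0.0501
grip_force: 30.1
```

drive_tool:
  targets:
    - [[0,0,0],[0,0,0]]
    - [[0,0,0],[0,0,0]]
    - [[0,0,0],[0,0,0]]
    - [[0,0,0],[0,0,0]]
    - [[0,0,-0.03],[0,0,0]]
    - [[0,0,-0.06],[0,0,0]]
    - [[0,0,-0.1],[0,0,0]]
    - [[0,0,-0.13],[0,0,0]]
  gripper: -0.6

```text
clock: 15.37
eef_pos: [0.5716, -0.1777, 0.1774]
ee_rot: [-0.0, 3.141, -0.001]
contact_force: [1.9, -0.9, 0.4]
opening: 0.0697
grip_force: 0.0
```

drive_tool:
  targets:
    - [[0.016,-0.029,0],[0,0,0.12]]
    - [[0.032,-0.058,0],[0,0,0.24]]
    - [[0.048,-0.087,0],[0,0,0.36]]
    - [[0.065,-0.116,0],[0,0,0.48]]
    - [[0.081,-0.145,0],[0,0,0.6]]
    - [[0.097,-0.174,0],[0,0,0.72]]
    - [[0.116,-0.204,0],[0,0,0.84]]
    - [[0.116,-0.204,0],[0,0,0.96]]

```text
clock: 16.03
eef_pos: [0.4525, -0.3877, 0.1754]
ee_rot: [1.465, 2.778, -0.006]
contact_force: [0.1, 0.8, 0.3]
opening: 0.0698
grip_force: 0.0
```

drive_tool:
  targets:
    - [[0,0,0],[0,0,0.12]]
    - [[0,0,0],[0,0,0.24]]
    - [[0,0,0],[0,0,0.36]]
    - [[0,0,0],[0,0,0.48]]
    - [[0,0,0],[0,0,0.6]]
    - [[0,0,0],[0,0,0.72]]
    - [[0,0,0],[0,0,0.748]]
    - [[0,0,0],[0,0,0.748]]

```text
clock: 16.7
eef_pos: [0.4552, -0.3814, 0.1751]
ee_rot: [-2.368, -2.063, -0.0]
contact_force: [-0.8, 0.7, -0.0]
opening: 0.0693
grip_force: 0.0
```

Run:
```python
from h import *
s=env.read_state();print(s["eef_pos"],s["joints"]);print(R.from_rotvec(s["ee_rot"]).as_matrix().round(3))
c=env.camera_info("wrist");im=env.snapshot("wrist");cv2.imwrite("pics/w5.png",im[...,::-1])
h=cv2.cvtColor(im,cv2.COLOR_RGB2HSV)
m=((h[...,0]<6)|(h[...,0]>174))&(h[...,1]>150)&(h[...,2]>120)
for b in blobs(m,200):
    w=ray("wrist",np.argwhere(b[2])[:,::-1],.081,c)[:,:2];e=np.linalg.svd(w-w.mean(0),full_matrices=False)[2][0]
    print("lever",w.mean(0),e,w.min(0),w.max(0),b[0],b[1])
im=env.snapshot("scene");cv2.imwrite("pics/s5.png",cv2.resize(im[140:270,80:330,::-1],None,fx=3,fy=3))
print(proj("scene",[[.572,-.178,.095],[.58,-.268,.095],[.587,-.357,.095]]))
```

```text
[ 0.45521185 -0.38140525  0.17510309] [-8.85413060e-01  5.43251027e-01  1.55939723e+00 -1.39374165e-05
  1.03982930e+00 -7.47941332e-01]
[[ 0.137  0.991 -0.001]
 [ 0.991 -0.137  0.001]
 [ 0.001 -0.001 -1.   ]]
lever [ 0.46079832 -0.36683289] [-0.13695904 -0.99057671] [ 0.45057382 -0.40717516] [ 0.47089773 -0.32993254] [255.95034757 179.34160874] [ 250  140   13   81 1007]
[[207.52269782 207.12300147]
 [182.88975396 209.89836328]
 [158.3161542  212.45101168]]
```

View pics/s5.png

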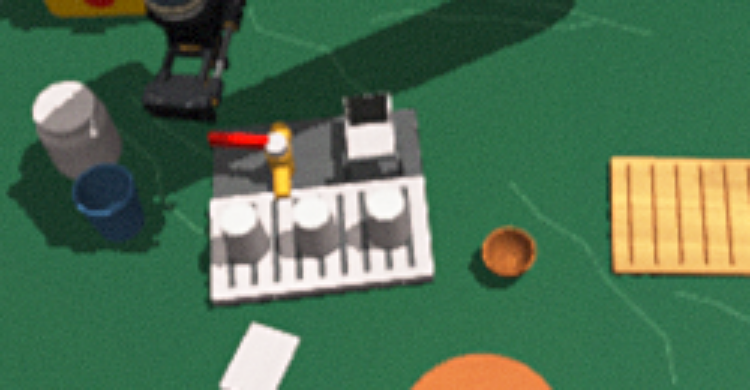

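View pics/w5.png

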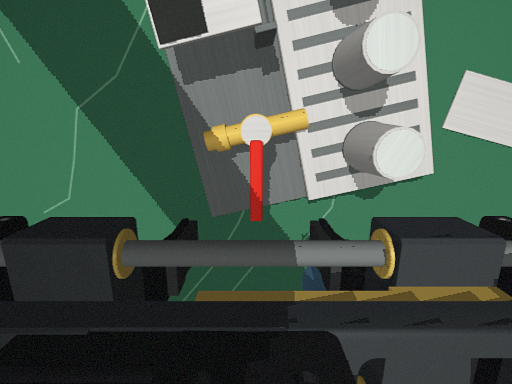

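The scene crop shows all three tumblers upright on the grid at (240,225), (313,218) and (386,210). The wrist view shows the red lever vertical at column 256, lined up with the gripper. Descend and pinch.

drive_tool:
  targets:
    - [[0,0.001,0.03],[0,0,0]]
    - [[0,0.001,0.06],[0,0,0]]
    - [[0,0.001,0.09],[0,0,0]]
    - [[0,0.001,0.11],[0,0,0]]
    - [[0,0.001,0.12],[0,0,0]]
    - [[0,0.001,0.12],[0,0,0]]
    - [[0,0.001,0.12],[0,0,0]]

```text
clock: 17.38
eef_pos: [0.4566, -0.3819, 0.0556]
ee_rot: [-2.368, -2.065, -0.0]
contact_force: [0.8, -0.1, -0.1]
opening: 0.0696
grip_force: 0.0
```

drive_tool:
  targets:
    - [[0,0,0],[0,0,0]]
    - [[0,0,0],[0,0,0]]
    - [[0,0,0],[0,0,0]]
    - [[0,0,0],[0,0,0]]
    - [[0,0,0],[0,0,0]]
    - [[0,0,0],[0,0,0]]
    - [[0,0,0],[0,0,0]]
    - [[0,0,0],[0,0,0]]
  gripper: 1

```text
clock: 18.05
eef_pos: [0.4564, -0.3817, 0.0556]
ee_rot: [2.368, 2.064, 0.0]
contact_force: [0.1, -0.2, -0.1]
opening: 0.0244
grip_force: 0.0
```

Run:
```python
from h import *
s=env.read_state();print(s["eef_pos"],s["contact_force"],s["wrist_torque"],s["opening"])
p=np.array(s["eef_pos"][:2]);M=R.from_rotvec(s["ee_rot"]).as_matrix()[:2,:2]; ax=np.array([.4637,-.323]); r=p-ax
print(np.linalg.norm(r),np.arctan2(r[1],r[0]),M)
# turn clockwise about axis in steps; shifts in tool axes
for k in range(1,13):
    t=-.12*k if k<12 else -1.36
    q=ax+R.from_euler('z',t).as_matrix()[:2,:2]@r
    print(k,np.round(M.T@(q-p),3),-t)
```

```text
[ 0.45644773 -0.38174206  0.05559049] [ 0.1070253  -0.22064678 -0.09410677] [-0.09912333  0.04916904  0.00879609] 0.024351049196459012
0.05918804644215188 -1.6936342914524058 [[ 0.13655119  0.99063301]
 [ 0.99063301 -0.13655118]]
1 [ 0.    -0.007] 0.12
2 [ 0.001 -0.014] 0.24
3 [ 0.003 -0.021] 0.36
4 [ 0.006 -0.027] 0.48
5 [ 0.01  -0.034] 0.6
6 [ 0.014 -0.039] 0.72
7 [ 0.019 -0.044] 0.84
8 [ 0.025 -0.049] 0.96
9 [ 0.031 -0.053] 1.08
10 [ 0.037 -0.056] 1.2
11 [ 0.044 -0.058] 1.3199999999999998
12 [ 0.046 -0.059] 1.36
```

drive_tool:
  targets:
    - [[0,0,0],[0,0,0]]
    - [[0,0,0],[0,0,0]]
    - [[0,0,0],[0,0,0]]
    - [[0,0,0],[0,0,0]]

```text
clock: 18.38
eef_pos: [0.4568, -0.3819, 0.0555]
ee_rot: [2.368, 2.063, 0.001]
contact_force: [2.1, -0.5, -0.2]
opening: 0.0114
grip_force: 30.0
```

drive_tool:
  targets:
    - [[0,-0.007,0],[0,0,0.12]]
    - [[0.001,-0.014,0],[0,0,0.24]]
    - [[0.003,-0.021,0],[0,0,0.36]]
    - [[0.006,-0.027,0],[0,0,0.48]]
    - [[0.01,-0.034,0],[0,0,0.6]]
    - [[0.01,-0.034,0],[0,0,0.6]]

```text
clock: 18.88
eef_pos: [0.4241, -0.366, 0.0555]
ee_rot: [-2.874, -1.267, -0.002]
contact_force: [4.1, 2.1, -3.3]
opening: 0.0117
grip_force: 30.0
```

drive_tool:
  targets:
    - [[0,-0.007,0],[0,0,0.12]]
    - [[0.001,-0.014,0],[0,0,0.24]]
    - [[0.003,-0.021,0],[0,0,0.36]]
    - [[0.006,-0.027,0],[0,0,0.48]]
    - [[0.01,-0.034,0],[0,0,0.6]]
    - [[0.014,-0.039,0],[0,0,0.72]]
    - [[0.014,-0.039,0],[0,0,0.72]]

```text
clock: 19.47
eef_pos: [0.4052, -0.3285, 0.0555]
ee_rot: [-3.134, -0.179, -0.0]
contact_force: [5.1, 4.0, -1.5]
opening: 0.0117
grip_force: 30.0
```

```bash
cat > lv.py <<'E'
from h import *
s=env.read_state();p=np.array(s["eef_pos"][:2]);M=R.from_rotvec(s["ee_rot"]).as_matrix();r=p-[.4637,-.323]
print(s["eef_pos"],s["contact_force"],s["wrist_torque"],s["opening"])
print("r",np.hypot(*r),"theta by pos",-1.486-(np.arctan2(r[1],r[0])-(2*np.pi if r[1]>0 else 0)),"by yaw",0.085-np.arctan2(M[1,1],M[0,1]))
E
python3 lv.py
```

```text
[ 0.40520994 -0.32846596  0.05546482] [ 5.09932307  3.99490807 -1.51452023] [ 0.53148156 -0.56681862  0.07727255] 0.011737386916014449
r 0.058744902951523736 theta by pos 1.5624121834395661 by yaw 1.541624533978116
```

drive_tool:
  targets:
    - [[0,-0.001,0],[0,0,0.02]]
    - [[0,-0.002,0],[0,0,0.04]]
    - [[0,-0.003,0],[0,0,0.05]]
    - [[0,-0.003,0],[0,0,0.05]]

```text
clock: 19.8
eef_pos: [0.405, -0.3269, 0.0555]
ee_rot: [-3.139, -0.109, -0.0]
contact_force: [4.5, 3.8, -0.4]
opening: 0.0117
grip_force: 30.0
```

```bash
python3 lv.py
```

```text
[ 0.40501848 -0.32686093  0.0554535 ] [ 4.52029433  3.82074542 -0.38841811] [ 0.53059875 -0.62695     0.48192043] 0.011651165067147628
r 0.058808392609834316 theta by pos 1.5898927056902934 by yaw 1.5860847796770132
```

drive_tool:
  targets:
    - [[0,0,0],[0,0,0]]
    - [[0,0,0],[0,0,0]]
    - [[0,0,0],[0,0,0]]
    - [[0,0,0],[0,0,0]]
    - [[0,0,-0.03],[0,0,0]]
    - [[0,0,-0.06],[0,0,0]]
    - [[0,0,-0.1],[0,0,0]]
    - [[0,0,-0.12],[0,0,0]]
  gripper: -0.6

```text
clock: 20.47
eef_pos: [0.4052, -0.3291, 0.1791]
ee_rot: [3.136, 0.101, 0.004]
contact_force: [0.8, -1.3, -0.3]
opening: 0.0571
grip_force: 0.0
```

drive_tool:
  targets:
    - [[0,0,0],[0,0,0]]
    - [[0,0,0],[0,0,0]]

```text
clock: 20.63
eef_pos: [0.4046, -0.3284, 0.1768]
ee_rot: [3.137, 0.1, 0.003]
contact_force: [0.3, -0.6, 0.0]
opening: 0.0669
grip_force: 0.0
```

```bash
cat > chk.py <<'E'
from h import *
import sys
k=sys.argv[1]
s=env.read_state();print(s["eef_pos"]);print(R.from_rotvec(s["ee_rot"]).as_matrix().round(3)[:2,:2])
ims={}
for n in("wrist","top","scene"):
    c=env.camera_info(n);im=env.snapshot(n);ims[n]=im;cv2.imwrite(f"pics/{n}_{k}.png",im[...,::-1])
    h=cv2.cvtColor(im,cv2.COLOR_RGB2HSV)
    m=((h[...,0]<6)|(h[...,0]>174))&(h[...,1]>150)&(h[...,2]>120)
    for b in blobs(m,25,3000):
        w=ray(n,np.argwhere(b[2])[:,::-1],.081,c)[:,:2]
        if np.hypot(*(w.mean(0)-[.45,-.35]))>.09: continue
        e=np.linalg.svd(w-w.mean(0),full_matrices=False)[2][0]; d=w.mean(0)-[.4637,-.323]
        e=e*np.sign(e@d);a=np.arctan2(e[1],e[0]); a-=2*np.pi*(a>0)
        print(n,"lever",w.mean(0),"theta",-1.486-a)
cv2.imwrite(f"pics/v_{k}.png",np.hstack([cv2.resize(ims["wrist"],(400,300)),cv2.resize(ims["scene"][140:270,100:273],(400,300))])[...,::-1])
E
python3 chk.py 6
```

```text
[ 0.40461663 -0.32844966  0.1768247 ]
[[ 0.998  0.064]
 [ 0.064 -0.998]]
wrist lever [ 0.42112954 -0.32627636] theta 1.5661620091546886
scene lever [ 0.42177181 -0.32292817] theta 1.5661365177653528
```

View pics/v_6.png

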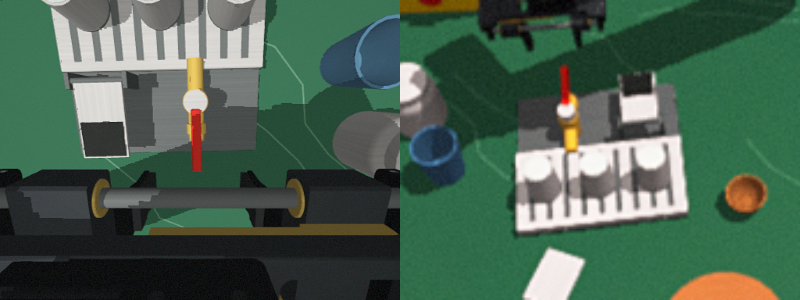

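The lever is open at 1.566, in line with the pipe, and the three tumblers are upright. Next, the pedal with closed fingers.

drive_tool:
  targets:
    - [[0.002,-0.035,0],[0,0,0]]
    - [[0.005,-0.07,0],[0,0,0]]
    - [[0.007,-0.1,0],[0,0,0]]
    - [[0.007,-0.12,0],[0,0,0]]
    - [[0.007,-0.12,0.03],[0,0,0]]
    - [[0.007,-0.12,0.06],[0,0,0]]
    - [[0.007,-0.12,0.08],[0,0,0]]
    - [[0.007,-0.12,0.08],[0,0,0]]
  gripper: 1

```text
clock: 21.45
eef_pos: [0.4007, -0.2048, 0.0914]
ee_rot: [-3.132, -0.101, 0.013]
contact_force: [-0.3, 1.2, 0.1]
opening: 0.0238
grip_force: 0.0
```

drive_tool:
  targets:
    - [[0,0,0],[0,0,0]]
    - [[0,0,0],[0,0,0]]
    - [[0,0,0],[0,0,0]]
    - [[0,0,0],[0,0,0]]

```text
clock: 21.78
eef_pos: [0.4043, -0.2081, 0.0965]
ee_rot: [3.138, 0.1, 0.003]
contact_force: [0.1, 0.5, 0.4]
opening: 0.0025
grip_force: 0.0
```

drive_tool:
  targets:
    - [[0,0,0.015],[0,0,0]]
    - [[0,0,0.03],[0,0,0]]
    - [[0,0,0.04],[0,0,0]]
    - [[0,0,0.05],[0,0,0]]
    - [[0,0,0.055],[0,0,0]]
    - [[0,0,0.055],[0,0,0]]

```text
clock: 22.28
eef_pos: [0.4053, -0.2085, 0.0414]
ee_rot: [3.137, 0.099, 0.005]
contact_force: [1.3, 1.6, 8.5]
opening: 0.0003
grip_force: 3.8
```

drive_tool:
  targets:
    - [[0,0,0.002],[0,0,0]]
    - [[0,0,0.004],[0,0,0]]
    - [[0,0,0.006],[0,0,0]]
    - [[0,0,0.006],[0,0,0]]

```text
clock: 22.62
eef_pos: [0.4059, -0.2086, 0.0386]
ee_rot: [3.135, 0.099, 0.01]
contact_force: [-1.4, 4.7, 33.3]
opening: 0.0007
grip_force: 16.1
```

At the stop (33 N); ease slightly and hold.

drive_tool:
  targets:
    - [[0,0,-0.002],[0,0,0]]
    - [[0,0,-0.002],[0,0,0]]
    - [[0,0,-0.002],[0,0,0]]
    - [[0,0,-0.002],[0,0,0]]
    - [[0,0,-0.002],[0,0,0]]
    - [[0,0,-0.002],[0,0,0]]
    - [[0,0,-0.002],[0,0,0]]
    - [[0,0,-0.002],[0,0,0]]

```text
clock: 23.28
eef_pos: [0.4057, -0.2085, 0.0394]
ee_rot: [3.136, 0.099, 0.008]
contact_force: [1.4, 2.4, 17.6]
opening: 0.0006
grip_force: 8.2
```

drive_tool:
  targets:
    - [[0,0,0],[0,0,0]]
    - [[0,0,0],[0,0,0]]
    - [[0,0,0],[0,0,0]]
    - [[0,0,0],[0,0,0]]
    - [[0,0,0],[0,0,0]]
    - [[0,0,0],[0,0,0]]
    - [[0,0,0],[0,0,0]]
    - [[0,0,0],[0,0,0]]

```text
clock: 23.95
eef_pos: [0.4057, -0.2086, 0.0393]
ee_rot: [3.136, 0.099, 0.008]
contact_force: [1.0, 2.5, 17.7]
opening: 0.0005
grip_force: 8.2
```

drive_tool:
  targets:
    - [[0,0,0],[0,0,0]]
    - [[0,0,0],[0,0,0]]
    - [[0,0,0],[0,0,0]]
    - [[0,0,0],[0,0,0]]
    - [[0,0,0],[0,0,0]]
    - [[0,0,0],[0,0,0]]
    - [[0,0,0],[0,0,0]]
    - [[0,0,0],[0,0,0]]

```text
clock: 24.62
eef_pos: [0.4057, -0.2085, 0.0394]
ee_rot: [3.136, 0.099, 0.009]
contact_force: [2.1, 3.2, 17.9]
opening: 0.0003
grip_force: 8.2
```

```bash
python3 chk.py 7
```

```text
[ 0.40572807 -0.20854735  0.03935367]
[[ 0.998  0.063]
 [ 0.063 -0.998]]
wrist lever [ 0.44786033 -0.32110664] theta 1.4468056289756646
scene lever [ 0.42120556 -0.32261891] theta 1.5903895168466302
```

View pics/v_7.png

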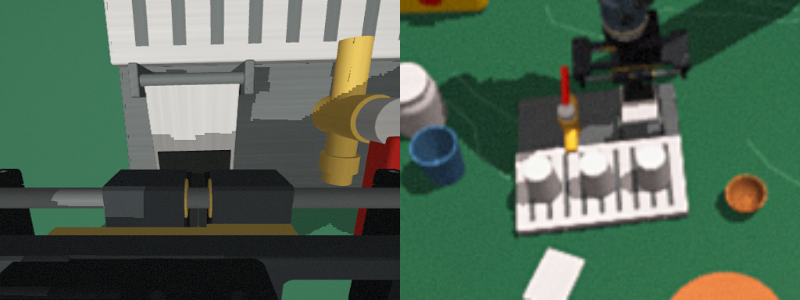

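The pedal was pressed for over two seconds with all three tumblers in place. Release it and go back to the lever.

drive_tool:
  targets:
    - [[0,0,-0.02],[0,0,0]]
    - [[0,0,-0.04],[0,0,0]]
    - [[0,0,-0.075],[0,0,0]]
    - [[0,0,-0.11],[0,0,0]]
    - [[0,0,-0.135],[0,0,0]]
    - [[-0.001,0.04,-0.135],[0,0,0]]
    - [[-0.004,0.08,-0.135],[0,0,0]]
    - [[-0.007,0.119,-0.135],[0,0,0]]

```text
clock: 25.43
eef_pos: [0.4049, -0.3284, 0.174]
ee_rot: [3.136, 0.103, 0.005]
contact_force: [0.7, 0.2, 0.5]
opening: 0.0008
grip_force: 0.0
```

drive_tool:
  targets:
    - [[0,0,0],[0,0,0]]
    - [[0,0,0],[0,0,0]]
    - [[0,0,0],[0,0,0]]
    - [[0,0,0],[0,0,0]]
    - [[0,0,0],[0,0,0]]
    - [[0,0,0],[0,0,0]]
  gripper: -0.6

```text
clock: 25.93
eef_pos: [0.4042, -0.3253, 0.1716]
ee_rot: [-3.139, -0.102, 0.001]
contact_force: [0.3, 0.5, 0.1]
opening: 0.0324
grip_force: 0.0
```

```bash
python3 chk.py 8
```

```text
[ 0.40420416 -0.32533434  0.17158237]
[[ 0.998  0.065]
 [ 0.065 -0.998]]
wrist lever [ 0.4211309 -0.326355 ] theta 1.5640761381644757
scene lever [ 0.42063351 -0.32305583] theta 1.5642446937495829
```

drive_tool:
  targets:
    - [[0,0.002,0],[0,0,0]]
    - [[0,0.002,0.03],[0,0,0]]
    - [[0,0.002,0.06],[0,0,0]]
    - [[0,0.002,0.09],[0,0,0]]
    - [[0,0.002,0.11],[0,0,0]]
    - [[0,0.002,0.117],[0,0,0]]
    - [[0,0.002,0.117],[0,0,0]]

```text
clock: 26.67
eef_pos: [0.4036, -0.3278, 0.0528]
ee_rot: [-3.137, -0.1, 0.004]
contact_force: [-0.4, 0.0, 0.4]
opening: 0.0694
grip_force: 0.0
```

drive_tool:
  targets:
    - [[0,0,0],[0,0,0]]
    - [[0,0,0],[0,0,0]]
    - [[0,0,0],[0,0,0]]
    - [[0,0,0],[0,0,0]]
    - [[0,0,0],[0,0,0]]
    - [[0,0,0],[0,0,0]]
    - [[0,0,0],[0,0,0]]
    - [[0,0,0],[0,0,0]]
  gripper: 1

```text
clock: 27.33
eef_pos: [0.4044, -0.3287, 0.0547]
ee_rot: [3.14, 0.1, 0.0]
contact_force: [0.7, 0.3, -0.1]
opening: 0.0241
grip_force: 0.0
```

drive_tool:
  targets:
    - [[0,0,0],[0,0,0]]
    - [[0,0,0],[0,0,0]]
    - [[0,0,0],[0,0,0]]
    - [[0,0,0],[0,0,0]]

```text
clock: 27.67
eef_pos: [0.4041, -0.3278, 0.0545]
ee_rot: [-3.139, -0.102, 0.001]
contact_force: [1.5, 3.9, 2.7]
opening: 0.0118
grip_force: 30.0
```

```bash
python3 lv.py
```

```text
[ 0.40413718 -0.32776283  0.05447949] [1.4982437  3.93282534 2.69025525] [ 0.51282258 -0.03820389  0.27311606] 0.011776914229073976
r 0.059752937701484675 theta by pos 1.575799238049967 by yaw 1.5910712576935115
```

drive_tool:
  targets:
    - [[0,0.007,0],[0,0,-0.12]]
    - [[0.001,0.014,0],[0,0,-0.24]]
    - [[0.003,0.021,0],[0,0,-0.36]]
    - [[0.006,0.027,0],[0,0,-0.48]]
    - [[0.01,0.034,0],[0,0,-0.6]]
    - [[0.01,0.034,0],[0,0,-0.6]]

```text
clock: 28.17
eef_pos: [0.4179, -0.3611, 0.0544]
ee_rot: [-2.967, -1.028, -0.003]
contact_force: [4.6, 6.6, 2.8]
opening: 0.0119
grip_force: 30.0
```

drive_tool:
  targets:
    - [[0,0.007,0],[0,0,-0.12]]
    - [[0.001,0.014,0],[0,0,-0.24]]
    - [[0.003,0.021,0],[0,0,-0.36]]
    - [[0.006,0.027,0],[0,0,-0.48]]
    - [[0.01,0.034,0],[0,0,-0.6]]
    - [[0.01,0.034,0],[0,0,-0.6]]

```text
clock: 28.67
eef_pos: [0.4474, -0.381, 0.0544]
ee_rot: [-2.532, -1.858, -0.005]
contact_force: [5.3, 6.2, 2.9]
opening: 0.0118
grip_force: 30.0
```

drive_tool:
  targets:
    - [[0,0.007,0],[0,0,-0.12]]
    - [[0.001,0.014,0],[0,0,-0.24]]
    - [[0.002,0.018,0],[0,0,-0.31]]
    - [[0.002,0.018,0],[0,0,-0.31]]

```text
clock: 29.0
eef_pos: [0.4654, -0.3838, 0.0544]
ee_rot: [-2.219, -2.224, -0.008]
contact_force: [6.8, 6.6, 1.4]
opening: 0.0113
grip_force: 30.0
```

```bash
python3 lv.py
```

```text
[ 0.46542171 -0.3838415   0.05440635] [6.84028674 6.59446087 1.43721087] [ 1.07294543 -1.03527669 -0.25639291] 0.011349958712242042
r 0.06086586038163766 theta by pos 0.056505558140730994 by yaw 0.08287387023067636
```

drive_tool:
  targets:
    - [[0,0.003,0],[0,0,-0.04]]
    - [[0,0.005,0],[0,0,-0.08]]
    - [[0,0.006,0],[0,0,-0.09]]
    - [[0,0.006,0],[0,0,-0.09]]

```text
clock: 29.33
eef_pos: [0.4705, -0.3837, 0.0544]
ee_rot: [-2.119, -2.318, -0.007]
contact_force: [5.4, 7.2, 2.2]
opening: 0.0116
grip_force: 30.0
```

```bash
python3 lv.py
```

```text
[ 0.4705055  -0.38365097  0.0544366 ] [5.38876615 7.20023822 2.15579025] [ 0.93936213 -0.73293413 -0.41237533] 0.011599733586847922
r 0.06103158929887067 theta by pos -0.026943838744168724 by yaw -0.0047684699777552075
```

drive_tool:
  targets:
    - [[0,0,0],[0,0,0]]
    - [[0,0,0],[0,0,0]]
    - [[0,0,0],[0,0,0]]
    - [[0,0,0],[0,0,0]]
    - [[0,0,-0.03],[0,0,0]]
    - [[0,0,-0.06],[0,0,0]]
    - [[0,0,-0.1],[0,0,0]]
    - [[0,0,-0.125],[0,0,0]]
  gripper: -0.6

```text
clock: 30.0
eef_pos: [0.4696, -0.3874, 0.1826]
ee_rot: [2.114, 2.319, -0.001]
contact_force: [1.4, -0.6, 0.2]
opening: 0.0567
grip_force: 0.0
```

drive_tool:
  targets:
    - [[0,0,0],[0,0,0]]
    - [[0,0,0],[0,0,0]]

```text
clock: 30.17
eef_pos: [0.4697, -0.3873, 0.1815]
ee_rot: [2.113, 2.319, -0.001]
contact_force: [-0.7, -0.2, 0.3]
opening: 0.0669
grip_force: 0.0
```

```bash
python3 chk.py 9
```

```text
[ 0.46969316 -0.38731825  0.18152645]
[[-0.093  0.996]
 [ 0.996  0.093]]
wrist lever [ 0.47022939 -0.36727075] theta 0.0068381753656365785
scene lever [ 0.47102779 -0.36664591] theta -0.013109427544971908
```

View pics/v_9.png

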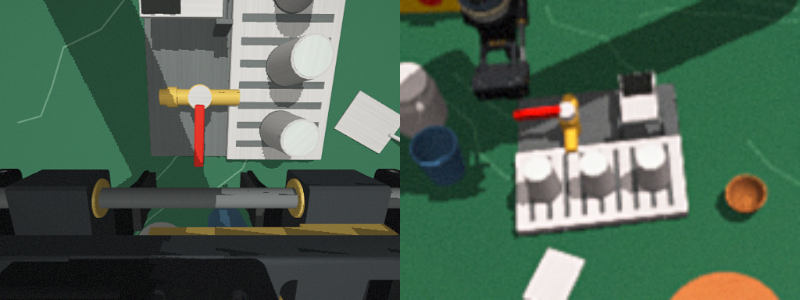

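Stopcock reads closed (0.00), and tumblers still stand on the grid. Move them to the board, starting with the left one.

drive_tool:
  targets:
    - [[0.028,0.017,0],[0,0,-0.12]]
    - [[0.056,0.034,0],[0,0,-0.24]]
    - [[0.084,0.051,0],[0,0,-0.36]]
    - [[0.112,0.068,0],[0,0,-0.48]]
    - [[0.14,0.085,0],[0,0,-0.6]]
    - [[0.168,0.102,0],[0,0,-0.72]]
    - [[0.199,0.121,0],[0,0,-0.84]]
    - [[0.199,0.121,0],[0,0,-0.96]]

```text
clock: 30.98
eef_pos: [0.5719, -0.1702, 0.1774]
ee_rot: [-0.787, -3.038, -0.006]
contact_force: [0.6, -0.3, 0.7]
opening: 0.0694
grip_force: 0.0
```

drive_tool:
  targets:
    - [[0,0,0],[0,0,-0.12]]
    - [[0,0,0],[0,0,-0.24]]
    - [[0,0,0],[0,0,-0.36]]
    - [[0,0,0],[0,0,-0.48]]
    - [[0,0,0],[0,0,-0.518]]
    - [[0,0,0],[0,0,-0.518]]
    - [[0,0,0],[0,0,-0.518]]

```text
clock: 31.57
eef_pos: [0.5703, -0.1763, 0.1779]
ee_rot: [-0.002, -3.139, -0.002]
contact_force: [-0.3, 0.1, -0.1]
opening: 0.0694
grip_force: 0.0
```

```bash
cat > w.py <<'E'
from h import *
import sys
s=env.read_state();print(s["eef_pos"]);print(R.from_rotvec(s["ee_rot"]).as_matrix().round(3)[:2,:2])
z=float(sys.argv[1]);x,y=map(float,sys.argv[2:4])
c=env.camera_info("wrist");im=env.snapshot("wrist");q=proj("wrist",[[x,y,z]],c)[0];print("pred",q)
cv2.imwrite(sys.argv[4],im[...,::-1])
E
python3 w.py .095 .572 -.178 pics/w10.png
```

```text
[ 0.57027531 -0.17634889  0.17792494]
[[-1.     0.001]
 [ 0.001  1.   ]]
pred [252.23159257 200.14845943]
```

View pics/w10.png

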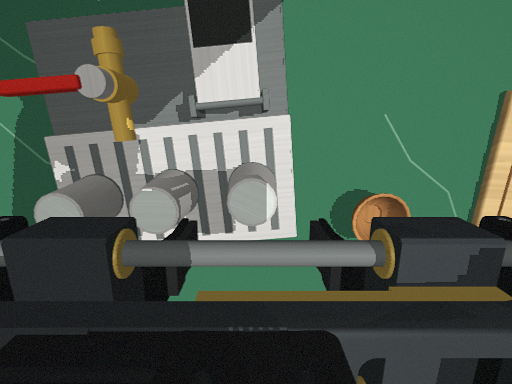

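The tumbler is at (252,200), exactly as predicted. Pick it up.

drive_tool:
  targets:
    - [[-0.001,-0.001,0.035],[0,0,0]]
    - [[-0.001,-0.001,0.07],[0,0,0]]
    - [[-0.001,-0.001,0.1],[0,0,0]]
    - [[-0.001,-0.001,0.12],[0,0,0]]
    - [[-0.001,-0.001,0.131],[0,0,0]]
    - [[-0.001,-0.001,0.131],[0,0,0]]

```text
clock: 32.12
eef_pos: [0.5702, -0.1768, 0.0456]
ee_rot: [-0.001, -3.136, -0.004]
contact_force: [-1.0, 0.2, -0.5]
opening: 0.0696
grip_force: 0.0
```

drive_tool:
  targets:
    - [[0,0,0],[0,0,0]]
    - [[0,0,0],[0,0,0]]
    - [[0,0,0],[0,0,0]]
    - [[0,0,0],[0,0,0]]
    - [[0,0,0],[0,0,0]]
    - [[0,0,0],[0,0,0]]
  gripper: 1

```text
clock: 32.62
eef_pos: [0.5731, -0.1782, 0.0501]
ee_rot: [-0.0, 3.139, -0.002]
contact_force: [0.4, 0.9, 6.9]
opening: 0.05
grip_force: 30.1
```

drive_tool:
  targets:
    - [[0,0,-0.03],[0,0,0]]
    - [[0,0,-0.07],[0,0,0]]
    - [[0,0,-0.11],[0,0,0]]
    - [[0,0.02,-0.13],[0,0,0]]
    - [[0,0.05,-0.13],[0,0,0]]
    - [[0,0.085,-0.13],[0,0,0]]
    - [[0,0.12,-0.13],[0,0,0]]
    - [[0,0.155,-0.13],[0,0,0]]

```text
clock: 33.28
eef_pos: [0.5715, -0.0214, 0.1788]
ee_rot: [0.001, 3.141, -0.0]
contact_force: [0.1, -0.4, -1.1]
opening: 0.0497
grip_force: 29.9
```

drive_tool:
  targets:
    - [[0.002,0.035,0],[0,0,0]]
    - [[0.004,0.07,0],[0,0,0]]
    - [[0.006,0.105,0],[0,0,0]]
    - [[0.008,0.14,0],[0,0,0]]
    - [[0.01,0.175,0],[0,0,0]]
    - [[0.012,0.21,0],[0,0,0]]
    - [[0.012,0.245,0],[0,0,0]]
    - [[0.012,0.28,0],[0,0,0]]

```text
clock: 33.95
eef_pos: [0.5591, 0.2589, 0.1785]
ee_rot: [0.001, -3.141, 0.001]
contact_force: [0.3, 0.1, -0.5]
opening: 0.0502
grip_force: 29.9
```

drive_tool:
  targets:
    - [[0,0.03,0],[0,0,0]]
    - [[0,0.055,0],[0,0,0]]
    - [[0,0.069,0.015],[0,0,0]]
    - [[0,0.069,0.05],[0,0,0]]
    - [[0,0.069,0.085],[0,0,0]]
    - [[0,0.069,0.115],[0,0,0]]
    - [[0,0.069,0.13],[0,0,0]]
    - [[0,0.069,0.135],[0,0,0]]

```text
clock: 34.62
eef_pos: [0.5571, 0.3253, 0.0397]
ee_rot: [0.001, -3.135, 0.004]
contact_force: [-0.9, 0.6, -1.4]
opening: 0.0499
grip_force: 29.9
```

drive_tool:
  targets:
    - [[0,0,0.002],[0,0,0]]
    - [[0,0,0.004],[0,0,0]]
    - [[0,0,0.004],[0,0,0]]
    - [[0,0,0.004],[0,0,0]]

```text
clock: 34.95
eef_pos: [0.5611, 0.3267, 0.0411]
ee_rot: [-0.0, 3.139, 0.002]
contact_force: [-0.1, 1.4, 0.1]
opening: 0.05
grip_force: 29.9
```

drive_tool:
  targets:
    - [[0,0,0.002],[0,0,0]]
    - [[0,0,0.0035],[0,0,0]]
    - [[0,0,0.0035],[0,0,0]]

```text
clock: 35.2
eef_pos: [0.5607, 0.3266, 0.0371]
ee_rot: [-0.0, 3.14, 0.001]
contact_force: [-0.5, 0.4, 2.8]
opening: 0.0499
grip_force: 30.0
```

drive_tool:
  targets:
    - [[0,0,0],[0,0,0]]
    - [[0,0,0],[0,0,0]]
    - [[0,0,0],[0,0,0]]
    - [[0,0,0],[0,0,0]]
    - [[0,0,-0.03],[0,0,0]]
    - [[0,0,-0.06],[0,0,0]]
    - [[0,0,-0.1],[0,0,0]]
    - [[0,0,-0.14],[0,0,0]]
  gripper: -0.6

```text
clock: 35.87
eef_pos: [0.559, 0.3259, 0.1762]
ee_rot: [0.0, -3.138, 0.002]
contact_force: [-0.0, 0.3, 0.1]
opening: 0.0696
grip_force: 0.0
```

drive_tool:
  targets:
    - [[-0.001,-0.035,0],[0,0,0]]
    - [[-0.002,-0.075,0],[0,0,0]]
    - [[-0.003,-0.115,0],[0,0,0]]
    - [[-0.004,-0.155,0],[0,0,0]]
    - [[-0.006,-0.195,0],[0,0,0]]
    - [[-0.008,-0.235,0],[0,0,0]]
    - [[-0.009,-0.275,0],[0,0,0]]
    - [[-0.01,-0.315,0],[0,0,0]]

```text
clock: 36.53
eef_pos: [0.5697, 0.0095, 0.1759]
ee_rot: [0.0, -3.141, -0.0]
contact_force: [0.4, 0.1, -0.3]
opening: 0.07
grip_force: 0.0
```

drive_tool:
  targets:
    - [[-0.001,-0.04,0],[0,0,0]]
    - [[-0.002,-0.08,0],[0,0,0]]
    - [[-0.003,-0.12,0],[0,0,0]]
    - [[-0.005,-0.16,0],[0,0,0]]
    - [[-0.007,-0.2,0],[0,0,0]]
    - [[-0.008,-0.24,0],[0,0,0]]
    - [[-0.009,-0.265,0],[0,0,0]]
    - [[-0.009,-0.28,0],[0,0,0]]

```text
clock: 37.2
eef_pos: [0.579, -0.2726, 0.1757]
ee_rot: [0.005, 3.141, -0.002]
contact_force: [0.3, 0.2, 0.6]
opening: 0.0696
grip_force: 0.0
```

drive_tool:
  targets:
    - [[0,0,0],[0,0,0]]
    - [[0,0,0],[0,0,0]]
    - [[0,0,0],[0,0,0]]

```text
clock: 37.45
eef_pos: [0.5786, -0.2666, 0.1756]
ee_rot: [0.002, -3.14, -0.003]
contact_force: [0.6, 0.9, -0.2]
opening: 0.0698
grip_force: 0.0
```

```bash
cat > f.py <<'E'
# tumbler end-face finder near a predicted point; wrist view: Hough circles; also scene/top compare
from h import *
import sys
z=float(sys.argv[1]);s=env.read_state();print(s["eef_pos"],s["ee_rot"])
c=env.camera_info("wrist");im=env.snapshot("wrist");cv2.imwrite(f"pics/f_{s['clock']:.1f}.png",im[...,::-1])
g=cv2.GaussianBlur(cv2.cvtColor(im,cv2.COLOR_RGB2GRAY),(5,5),1)
ci=cv2.HoughCircles(g[:240],cv2.HOUGH_GRADIENT,1.5,30,param1=80,param2=25,minRadius=18,maxRadius=34)
for q in ([] if ci is None else ci[0][:8]): print("wrist",q.round(0),ray("wrist",q[:2],z,c)[0].round(3))
for n in("scene","top"):
    im=env.snapshot(n);cv2.imwrite(f"pics/f{n}_{s['clock']:.1f}.png",im[...,::-1])
    h=cv2.cvtColor(im,cv2.COLOR_RGB2HSV); 
    b=cv2.morphologyEx(((h[...,1]<40)&(h[...,2]>205)).astype(np.uint8),cv2.MORPH_OPEN,np.ones((5,5)))
    for c0,st,_ in blobs(b,25,250):
        w=ray(n,c0,.09)[0]
        if .4<w[0]<.68 and -.5<w[1]<.45: print(n,c0.round(1),st[4],w.round(3))
E
python3 f.py .095
```

```text
[ 0.57864304 -0.26656946  0.1756221 ] [ 1.96348722e-03 -3.14016775e+00 -3.00178504e-03]
wrist [466. 220.  33.] [ 0.599 -0.07   0.095]
wrist [253. 208.  30.] [ 0.587 -0.268  0.095]
wrist [157. 205.  27.] [ 0.584 -0.355  0.095]
wrist [175. 152.  30.] [ 0.537 -0.336  0.095]
wrist [227. 140.  33.] [ 0.526 -0.29   0.095]
wrist [299. 134.  30.] [ 0.521 -0.228  0.095]
wrist [193.  73.  20.] [ 0.472 -0.316  0.095]
wrist [508. 140.  26.] [ 0.526 -0.048  0.095]
scene [208. 186.] 45 [ 0.476 -0.178  0.09 ]
scene [342.8 201.4] 95 [0.566 0.327 0.09 ]
scene [219.4 215.1] 168 [ 0.605 -0.135  0.09 ]
scene [204.  209.5] 40 [ 0.579 -0.191  0.09 ]
scene [175.  211.5] 30 [ 0.583 -0.297  0.09 ]
scene [197.  214.5] 50 [ 0.599 -0.217  0.09 ]
scene [212.  216.5] 40 [ 0.609 -0.162  0.09 ]
scene [205. 222.] 45 [ 0.631 -0.187  0.09 ]
scene [198. 228.] 55 [ 0.654 -0.212  0.09 ]
scene [213. 228.] 45 [ 0.656 -0.158  0.09 ]
scene [183. 231.] 45 [ 0.664 -0.265  0.09 ]
top [288.  180.5] 40 [ 0.601 -0.129  0.09 ]
top [173.3 190. ] 83 [0.559 0.325 0.09 ]
```

drive_tool:
  targets:
    - [[0,-0.001,0.035],[0,0,0]]
    - [[0,-0.001,0.07],[0,0,0]]
    - [[0,-0.001,0.1],[0,0,0]]
    - [[0,-0.001,0.12],[0,0,0]]
    - [[0,-0.001,0.129],[0,0,0]]
    - [[0,-0.001,0.129],[0,0,0]]

```text
clock: 38.1
eef_pos: [0.5779, -0.2676, 0.0448]
ee_rot: [0.002, -3.137, -0.005]
contact_force: [-0.1, -1.0, -0.7]
opening: 0.0695
grip_force: 0.0
```

drive_tool:
  targets:
    - [[0,0,0],[0,0,0]]
    - [[0,0,0],[0,0,0]]
    - [[0,0,0],[0,0,0]]
    - [[0,0,0],[0,0,0]]
    - [[0,0,0],[0,0,0]]
    - [[0,0,0],[0,0,0]]
  gripper: 1

```text
clock: 38.6
eef_pos: [0.5801, -0.27, 0.0488]
ee_rot: [-0.0, 3.139, -0.002]
contact_force: [0.0, 1.4, 5.7]
opening: 0.0499
grip_force: 30.1
```

drive_tool:
  targets:
    - [[0,0,-0.03],[0,0,0]]
    - [[0,0,-0.07],[0,0,0]]
    - [[0,0,-0.11],[0,0,0]]
    - [[0,0.02,-0.13],[0,0,0]]
    - [[0,0.05,-0.13],[0,0,0]]
    - [[0,0.085,-0.13],[0,0,0]]
    - [[0,0.12,-0.13],[0,0,0]]
    - [[0,0.155,-0.13],[0,0,0]]

```text
clock: 39.27
eef_pos: [0.5786, -0.1136, 0.1774]
ee_rot: [0.001, 3.141, -0.001]
contact_force: [-0.5, -0.2, -0.6]
opening: 0.0502
grip_force: 29.9
```

drive_tool:
  targets:
    - [[0.003,0.035,0],[0,0,0]]
    - [[0.006,0.07,0],[0,0,0]]
    - [[0.009,0.105,0],[0,0,0]]
    - [[0.012,0.14,0],[0,0,0]]
    - [[0.015,0.175,0],[0,0,0]]
    - [[0.018,0.21,0],[0,0,0]]
    - [[0.021,0.245,0],[0,0,0]]
    - [[0.023,0.28,0],[0,0,0]]

```text
clock: 39.93
eef_pos: [0.5552, 0.1667, 0.177]
ee_rot: [0.0, -3.141, 0.001]
contact_force: [0.7, 0.4, -1.1]
opening: 0.0502
grip_force: 29.9
```

drive_tool:
  targets:
    - [[0,0.03,0],[0,0,0]]
    - [[0,0.06,0],[0,0,0]]
    - [[0,0.074,0],[0,0,0]]
    - [[0,0.074,0.03],[0,0,0]]
    - [[0,0.074,0.065],[0,0,0]]
    - [[0,0.074,0.1],[0,0,0]]
    - [[0,0.074,0.125],[0,0,0]]
    - [[0,0.074,0.135],[0,0,0]]

```text
clock: 40.6
eef_pos: [0.5532, 0.238, 0.0382]
ee_rot: [0.0, -3.134, 0.003]
contact_force: [-0.0, 0.4, -1.7]
opening: 0.0506
grip_force: 29.9
```

drive_tool:
  targets:
    - [[0,0,0.002],[0,0,0]]
    - [[0,0,0.004],[0,0,0]]
    - [[0,0,0.006],[0,0,0]]
    - [[0,0,0.006],[0,0,0]]
    - [[0,0,0.006],[0,0,0]]

```text
clock: 41.02
eef_pos: [0.5571, 0.2395, 0.0375]
ee_rot: [-0.0, 3.139, 0.001]
contact_force: [0.6, -0.5, -1.4]
opening: 0.0503
grip_force: 29.9
```

drive_tool:
  targets:
    - [[0,0,0.001],[0,0,0]]
    - [[0,0,0.002],[0,0,0]]
    - [[0,0,0.002],[0,0,0]]

```text
clock: 41.27
eef_pos: [0.5569, 0.2395, 0.0358]
ee_rot: [-0.001, 3.139, 0.001]
contact_force: [-1.9, -0.2, 6.5]
opening: 0.0504
grip_force: 30.1
```

drive_tool:
  targets:
    - [[0,0,0],[0,0,0]]
    - [[0,0,0],[0,0,0]]
    - [[0,0,0],[0,0,0]]
    - [[0,0,0],[0,0,0]]
    - [[0,0,-0.03],[0,0,0]]
    - [[0,0,-0.06],[0,0,0]]
    - [[0,0,-0.1],[0,0,0]]
    - [[0,0,-0.14],[0,0,0]]
  gripper: -0.6

```text
clock: 41.93
eef_pos: [0.555, 0.2391, 0.1744]
ee_rot: [0.0, -3.139, 0.001]
contact_force: [1.1, 0.8, -1.4]
opening: 0.0694
grip_force: 0.0
```

drive_tool:
  targets:
    - [[-0.001,-0.035,0],[0,0,0]]
    - [[-0.003,-0.075,0],[0,0,0]]
    - [[-0.005,-0.115,0],[0,0,0]]
    - [[-0.008,-0.155,0],[0,0,0]]
    - [[-0.01,-0.195,0],[0,0,0]]
    - [[-0.012,-0.235,0],[0,0,0]]
    - [[-0.014,-0.275,0],[0,0,0]]
    - [[-0.016,-0.315,0],[0,0,0]]

```text
clock: 42.6
eef_pos: [0.5718, -0.0775, 0.1739]
ee_rot: [0.0, -3.141, -0.0]
contact_force: [1.0, 1.0, 1.2]
opening: 0.0696
grip_force: 0.0
```

drive_tool:
  targets:
    - [[-0.002,-0.04,0],[0,0,0]]
    - [[-0.004,-0.08,0],[0,0,0]]
    - [[-0.006,-0.12,0],[0,0,0]]
    - [[-0.008,-0.16,0],[0,0,0]]
    - [[-0.01,-0.2,0],[0,0,0]]
    - [[-0.012,-0.24,0],[0,0,0]]
    - [[-0.014,-0.267,0],[0,0,0]]
    - [[-0.014,-0.281,0],[0,0,0]]

```text
clock: 43.27
eef_pos: [0.586, -0.3612, 0.1737]
ee_rot: [0.005, 3.141, -0.003]
contact_force: [0.4, -0.1, 0.2]
opening: 0.0694
grip_force: 0.0
```

drive_tool:
  targets:
    - [[0,0,0],[0,0,0]]
    - [[0,0,0],[0,0,0]]
    - [[0,0,0],[0,0,0]]

```text
clock: 43.52
eef_pos: [0.5857, -0.3542, 0.1735]
ee_rot: [0.002, -3.14, -0.004]
contact_force: [0.7, 0.5, 0.7]
opening: 0.0699
grip_force: 0.0
```

```bash
python3 f.py .095 | grep -v "scene \[[12]"
```

```text
[ 0.58574387 -0.35416632  0.17354797] [ 2.25667119e-03 -3.14005121e+00 -3.74997992e-03]
wrist [ 47. 128.  32.] [ 0.523 -0.529  0.095]
wrist [353. 211.  28.] [ 0.596 -0.264  0.095]
wrist [232. 214.  25.] [ 0.599 -0.374  0.095]
wrist [283.  59.  25.] [ 0.47  -0.331  0.095]
wrist [253. 146.  30.] [ 0.538 -0.355  0.095]
wrist [305. 143.  32.] [ 0.536 -0.31   0.095]
wrist [47. 41. 33.] [ 0.457 -0.517  0.095]
wrist [107. 131.  28.] [ 0.526 -0.478  0.095]
scene [319.6 201.5] 87 [0.562 0.24  0.09 ]
scene [342.8 201.4] 95 [0.566 0.327 0.09 ]
top [173.3 190. ] 83 [0.559 0.325 0.09 ]
top [195.1 190.9] 89 [0.556 0.239 0.09 ]
```

```bash
ls pics/f_43* pics/fscene_43*
python3 - <<'E'
from h import *
import glob
a=cv2.imread(glob.glob("pics/f_43*")[0]);b=cv2.imread(glob.glob("pics/fscene_43*")[0])[140:270,100:273]
cv2.imwrite("pics/last.png",np.hstack([a[:240,120:420],cv2.resize(b,(320,240))]))
print(proj("wrist",[[.587,-.357,.095],[.587,-.357,.025]]))
E
```

```text
pics/f_43.5.png
pics/fscene_43.5.png
[[251.12667366 199.94471509]
 [251.5363601  183.54887613]]
```

View pics/last.png

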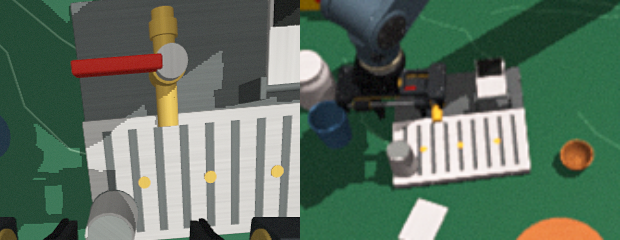

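The third tumbler has been knocked aside. It still stands, at about (112,222) in the left crop, at the grid's right rear edge. I'll measure it.

Run:
```python
from h import *
for z in(.095,.07): print(ray("scene",[155.1,219.1],z),ray("wrist",[232,220],z))
im=cv2.imread("pics/fscene_43.5.png");p=cv2.imread("pics/scene_9.png")
h=cv2.cvtColor(im,cv2.COLOR_BGR2GRAY)
print(h[206:236,146:166:1][::2].tolist())
```

```text
[[ 0.61412649 -0.36660231  0.095     ]] [[ 0.60619587 -0.37462398  0.095     ]]
[[ 0.60046802 -0.37243298  0.07      ]] [[ 0.61515354 -0.37661445  0.07      ]]
[[49, 46, 47, 49, 93, 110, 115, 118, 123, 125, 132, 135, 147, 157, 201, 221, 246, 252, 248, 247], [46, 48, 41, 58, 160, 164, 146, 147, 141, 128, 109, 117, 197, 242, 246, 243, 230, 152, 112, 198], [39, 48, 46, 49, 159, 156, 146, 148, 198, 170, 109, 113, 234, 242, 240, 243, 230, 148, 106, 201], [40, 53, 39, 49, 183, 245, 245, 245, 247, 215, 131, 116, 229, 244, 240, 243, 233, 152, 105, 175], [47, 44, 35, 48, 189, 244, 246, 246, 246, 214, 132, 112, 234, 243, 240, 243, 235, 158, 111, 173], [101, 82, 54, 68, 151, 184, 176, 157, 159, 145, 130, 137, 230, 243, 239, 240, 232, 150, 106, 173], [88, 131, 146, 153, 160, 163, 158, 170, 154, 161, 158, 156, 179, 214, 241, 244, 248, 175, 104, 171], [107, 162, 167, 162, 161, 158, 161, 159, 155, 157, 163, 159, 156, 120, 196, 245, 250, 174, 123, 189], [66, 139, 162, 159, 158, 157, 160, 157, 157, 159, 162, 158, 131, 85, 81, 213, 252, 177, 105, 149], [46, 91, 141, 155, 156, 160, 156, 162, 158, 150, 146, 132, 99, 73, 70, 126, 202, 155, 106, 146], [41, 53, 86, 151, 140, 169, 190, 199, 187, 160, 109, 82, 78, 76, 71, 117, 133, 111, 98, 146], [49, 43, 64, 81, 85, 84, 81, 87, 85, 88, 81, 88, 86, 81, 99, 128, 138, 128, 105, 140], [44, 43, 49, 75, 82, 88, 85, 89, 92, 96, 97, 99, 102, 99, 119, 133, 130, 121, 101, 128], [44, 49, 41, 54, 79, 86, 88, 89, 90, 92, 100, 100, 112, 116, 119, 118, 115, 107, 106, 116], [45, 41, 47, 42, 95, 88, 81, 79, 90, 86, 84, 94, 99, 103, 126, 162, 223, 187, 136, 132]]
```

drive_tool:
  targets:
    - [[-0.03,-0.008,0],[0,0,0]]
    - [[-0.06,-0.016,0],[0,0,0]]
    - [[-0.06,-0.016,0],[0,0,0]]
    - [[-0.06,-0.016,0],[0,0,0]]
    - [[-0.06,-0.016,0],[0,0,0]]

```text
clock: 44.08
eef_pos: [0.6457, -0.3711, 0.1736]
ee_rot: [0.003, -3.14, -0.002]
contact_force: [-1.0, 0.7, -0.6]
opening: 0.0696
grip_force: 0.0
```

```bash
python3 f.py .095 | grep -v "scene \[[12]"
python3 - <<'E'
from h import *
import glob
print(ray("scene",[152.8,221.3],.095))
f=sorted(glob.glob("pics/f_4[3-9]*"))[-1];im=cv2.imread(f)[...,::-1].copy();print(f)
h=cv2.cvtColor(im,cv2.COLOR_RGB2HSV)
x,y=map(int,proj("wrist",[[.61,-.37,.095]])[0]);print(x,y)
sub=im[y-60:y+60:6,x-70:x+70:5].mean(2).astype(int)
for r in sub: print(*r)
E
```

```text
[ 0.64567332 -0.37108461  0.17364049] [ 2.62218290e-03 -3.13988532e+00 -1.74015804e-03]
wrist [247. 173.  27.] [ 0.622 -0.378  0.095]
wrist [52. 47. 33.] [ 0.521 -0.531  0.095]
wrist [74. 76. 33.] [ 0.542 -0.517  0.095]
wrist [271. 113.  32.] [ 0.571 -0.357  0.095]
wrist [424. 142.  28.] [ 0.594 -0.226  0.095]
wrist [116.  76.  30.] [ 0.542 -0.483  0.095]
wrist [406.  67.  30.] [ 0.535 -0.249  0.095]
wrist [157. 212.  27.] [ 0.658 -0.46   0.095]
scene [319.6 201.5] 87 [0.562 0.24  0.09 ]
scene [342.8 201.4] 95 [0.566 0.327 0.09 ]
top [173.3 190. ] 83 [0.559 0.325 0.09 ]
top [195.1 190.9] 89 [0.556 0.239 0.09 ]
[[ 0.62280302 -0.37417775  0.095     ]]
pics/f_44.1.png
256 160
56 56 59 58 54 72 96 149 154 155 152 75 74 158 184 218 146 125 222 219 218 217 127 151 213 213 215 128
91 58 54 56 56 54 54 122 154 154 151 75 81 219 216 215 187 126 218 213 213 213 127 140 212 213 216 127
91 91 92 57 55 55 56 85 153 151 146 77 123 214 214 216 208 127 191 216 215 214 129 133 214 214 216 127
89 90 90 92 55 53 56 54 161 221 219 168 123 220 215 215 212 127 165 219 218 219 128 121 212 211 212 125
90 91
[... 883 characters left out ...]
 229 219 119 216 214 214 139 120 214 216 217 112
52 57 59 58 53 55 59 52 151 154 157 155 153 153 158 156 157 169 118 219 214 215 163 118 218 216 215 146
55 58 56 56 54 58 55 54 145 154 154 155 157 154 153 156 229 215 215 215 216 217 217 219 219 220 220 218
54 56 53 57 52 51 57 55 57 143 156 153 151 154 156 151 199 214 214 214 216 218 212 191 156 90 82 88
56 57 59 55 55 57 57 51 54 104 95 141 143 140 110 90 91 90 91 92 91 93 91 92 92 93 89 89
54 56 57 61 57 53 59 57 52 90 90 91 93 87 91 91 89 88 91 87 90 90 88 92 92 90 90 91
53 57 59 54 59 53 56 60 55 92 92 87 92 87 89 92 89 90 90 91 92 88 89 91 93 90 89 90
59 54 50 53 55 55 53 58 57 91 93 89 90 91 91 90 89 214 210 213 86 90 91 92 93 91 91 89
```

Tumbler measured at (0.622, -0.376), upright and still on the grid. Pick it up there.

drive_tool:
  targets:
    - [[0.0235,-0.005,0],[0,0,0]]
    - [[0.0235,-0.005,0],[0,0,0]]
    - [[0.0235,-0.005,0.035],[0,0,0]]
    - [[0.0235,-0.005,0.07],[0,0,0]]
    - [[0.0235,-0.005,0.1],[0,0,0]]
    - [[0.0235,-0.005,0.12],[0,0,0]]
    - [[0.0235,-0.005,0.126],[0,0,0]]
    - [[0.0235,-0.005,0.126],[0,0,0]]
  gripper: -1

```text
clock: 44.9
eef_pos: [0.6211, -0.3767, 0.0459]
ee_rot: [-0.0, -3.138, -0.005]
contact_force: [-0.4, 0.7, 0.7]
opening: 0.0865
grip_force: 0.0
```

drive_tool:
  targets:
    - [[0,0,0],[0,0,0]]
    - [[0,0,0],[0,0,0]]
    - [[0,0,0],[0,0,0]]
    - [[0,0,0],[0,0,0]]
    - [[0,0,0],[0,0,0]]
    - [[0,0,0],[0,0,0]]
    - [[0,0,0],[0,0,0]]
    - [[0,0,0],[0,0,0]]
  gripper: 1

```text
clock: 45.57
eef_pos: [0.6228, -0.3776, 0.0486]
ee_rot: [-0.0, 3.141, 0.0]
contact_force: [-0.3, 1.5, 4.0]
opening: 0.0498
grip_force: 30.0
```

drive_tool:
  targets:
    - [[0,0,-0.03],[0,0,0]]
    - [[0,0,-0.07],[0,0,0]]
    - [[0,0,-0.11],[0,0,0]]
    - [[0.003,0.02,-0.13],[0,0,0]]
    - [[0.007,0.05,-0.13],[0,0,0]]
    - [[0.011,0.085,-0.13],[0,0,0]]
    - [[0.016,0.12,-0.13],[0,0,0]]
    - [[0.021,0.155,-0.13],[0,0,0]]

```text
clock: 46.23
eef_pos: [0.6009, -0.2214, 0.1779]
ee_rot: [-0.001, -3.141, -0.0]
contact_force: [1.5, 0.7, -0.1]
opening: 0.0502
grip_force: 29.9
```

drive_tool:
  targets:
    - [[0.005,0.035,0],[0,0,0]]
    - [[0.01,0.07,0],[0,0,0]]
    - [[0.015,0.105,0],[0,0,0]]
    - [[0.02,0.14,0],[0,0,0]]
    - [[0.025,0.175,0],[0,0,0]]
    - [[0.03,0.21,0],[0,0,0]]
    - [[0.035,0.245,0],[0,0,0]]
    - [[0.04,0.28,0],[0,0,0]]

```text
clock: 46.9
eef_pos: [0.5609, 0.0589, 0.1778]
ee_rot: [0.0, -3.141, 0.0]
contact_force: [0.3, -0.1, -0.5]
opening: 0.0502
grip_force: 29.9
```

drive_tool:
  targets:
    - [[0.005,0.035,0],[0,0,0]]
    - [[0.01,0.07,0],[0,0,0]]
    - [[0.01,0.094,0],[0,0,0]]
    - [[0.01,0.094,0.03],[0,0,0]]
    - [[0.01,0.094,0.065],[0,0,0]]
    - [[0.01,0.094,0.1],[0,0,0]]
    - [[0.01,0.094,0.125],[0,0,0]]
    - [[0.01,0.094,0.135],[0,0,0]]

```text
clock: 47.57
eef_pos: [0.5488, 0.1512, 0.0393]
ee_rot: [0.001, -3.135, 0.001]
contact_force: [-0.6, -0.1, -0.7]
opening: 0.0504
grip_force: 29.9
```

drive_tool:
  targets:
    - [[0,0,0.002],[0,0,0]]
    - [[0,0,0.004],[0,0,0]]
    - [[0,0,0.005],[0,0,0]]
    - [[0,0,0.005],[0,0,0]]
    - [[0,0,0.005],[0,0,0]]

```text
clock: 47.98
eef_pos: [0.5527, 0.1513, 0.0395]
ee_rot: [-0.0, 3.139, 0.0]
contact_force: [0.0, 0.3, -1.2]
opening: 0.0503
grip_force: 29.9
```

Lower 3.5 mm, release, and back away toward the middle.

drive_tool:
  targets:
    - [[0,0,0.0015],[0,0,0]]
    - [[0,0,0.003],[0,0,0]]
    - [[0,0,0.0035],[0,0,0]]
    - [[0,0,0.0035],[0,0,0]]

```text
clock: 48.32
eef_pos: [0.5522, 0.1513, 0.0356]
ee_rot: [-0.0, 3.14, 0.0]
contact_force: [-0.2, -0.3, 4.8]
opening: 0.0502
grip_force: 30.1
```

drive_tool:
  targets:
    - [[0,0,0],[0,0,0]]
    - [[0,0,0],[0,0,0]]
    - [[0,0,0],[0,0,0]]
    - [[0,0,0],[0,0,0]]
    - [[0,0,-0.03],[0,0,0]]
    - [[0,0,-0.06],[0,0,0]]
    - [[0,0,-0.1],[0,0,0]]
    - [[0,0,-0.14],[0,0,0]]
  gripper: -0.6

```text
clock: 48.98
eef_pos: [0.5504, 0.1512, 0.1749]
ee_rot: [0.0, -3.138, 0.0]
contact_force: [1.0, 0.1, -1.2]
opening: 0.0696
grip_force: 0.0
```

drive_tool:
  targets:
    - [[0,-0.035,-0.01],[0,0,0]]
    - [[0,-0.075,-0.02],[0,0,0]]
    - [[0,-0.115,-0.03],[0,0,0]]
    - [[0,-0.15,-0.03],[0,0,0]]
    - [[0,-0.18,-0.03],[0,0,0]]
    - [[0,-0.2,-0.03],[0,0,0]]
    - [[0,-0.2,-0.03],[0,0,0]]
    - [[0,-0.2,-0.03],[0,0,0]]

```text
clock: 49.65
eef_pos: [0.5513, -0.0495, 0.2042]
ee_rot: [-0.004, -3.141, -0.001]
contact_force: [0.0, -0.5, 0.0]
opening: 0.0696
grip_force: 0.0
```

```bash
python3 chk.py 12
python3 - <<'E'
from h import *
for n in("scene","top"):
    im=cv2.imread(f"pics/{n}_12.png");h=cv2.cvtColor(im,cv2.COLOR_BGR2HSV)
    for c,s,_ in blobs((h[...,1]<40)&(h[...,2]>170),40,300):
        w=ray(n,c,.082)[0]
        if .4<w[0]<.7 and .05<w[1]<.45: print(n,c.round(1),s[2:],w.round(3), "board", (w[:2]-[.5565,.2414]).round(3))
E
```

```text
[ 0.55130808 -0.04950232  0.20423874]
[[-1.     0.003]
 [ 0.003  1.   ]]
top lever [ 0.4683916  -0.36758242] theta 0.0054285309508959045
scene lever [ 0.47156072 -0.36696323] theta 0.008993691331524056
scene [296.  200.7] [11 10 98] [0.55  0.153 0.082] board [-0.006 -0.088]
scene [319.5 201.6] [ 12  10 100] [0.558 0.241 0.082] board [ 0.002 -0.   ]
scene [342.6 201.5] [ 12  10 100] [0.561 0.328 0.082] board [0.005 0.087]
top [173.4 190.1] [ 12  11 101] [0.56  0.327 0.082] board [0.003 0.085]
top [195.1 191.1] [ 11  11 100] [0.557 0.24  0.082] board [ 0.    -0.001]
top [217.1 193.3] [ 11  11 101] [0.549 0.152 0.082] board [-0.008 -0.089]
```

All three stand on the board and the stopcock is closed. Hand in.

```bash
python3 -c "
from plant import env
print(env.hand_in())"
```

```text
the job is handed in; nothing more can be done
None
```

The three tumblers were rinsed and now stand mouth down on the drying board, and the stopcock is closed. The job was handed in at about 50 s with no verdict returned; one tumbler was knocked aside on the grid after the stopcock was shut, and I moved it to the board from where it stood.

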